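# Blend two kinds of grinding beads with the stirring rod

## Task

Take the T-handled rod from its fork stand and, starting with its tip down near the bowl's floor beside the yellow pouring lip, stir the beads one full turn clockwise (seen from above), back to the lip, then go on stirring in any way until the colours are mingled: every bead has one of the other colour beside it, with a gap of less than 20 mm between them. Touch the beads with the rod only, keep them all in the bowl, do not drive the rod hard against the bowl and leave the disc, bottle and jar alone. Finally hang the rod back in the stand as it was, by its cross-bar, and let go.

Things in the scene. Friction and masses are not known exactly. Their poses are not given: they have to be found in the camera images.
- bowl: Steel bowl fixed on a black rubber ring (196 mm): 160 mm inside, 174 mm outside; origin on the bench under its centre, inner floor at +18 mm, rim at +70 mm. A yellow pouring lip 34 mm wide sticks out of the rim at its +x side, to 117 mm from the centre, 82 mm high; z up. At the start white beads lie in its +y half, red in its -y half, and the floor beside the lip is free, 28 mm round a spot 45 mm from the centre
- bowl_floor (a point): The centre of the bowl's inner floor
- stand: Fork stand fixed to the bench: grey base 120 x 130 x 10 mm, two aluminium uprights 12 mm thick, 72 mm apart along y, 44 mm wide along x, 90 mm high, each with two flared prongs (to 109 mm) leaving a notch 28 mm wide along x. The rod's cross-bar lies in both notches along the stand's y axis and its rod hangs between the uprights. Origin under the base's centre
- fork (a point): Where the centre of the cross-bar is when the rod hangs in the stand: 97 mm above the stand's origin, midway between the uprights
- rod: T-handled stirring rod, about 150 g, hanging upright in the stand at the start: a dark cross-bar 14 x 14 mm and 120 mm long (along its y axis, centred on the origin), a blue handle block on it and a steel rod under it. z points up from the tip to the handle
- rod_grip (a point): Centre of the blue handle block (26 mm along the rod's x, 40 mm along y, 50 mm high), 32 mm above the cross-bar's centre: grip here from above, across the 26 mm width (rod's x)
- rod_bar (a point): Centre of the cross-bar
- rod_tip (a point): Rounded lower end of the 12 mm thick steel rod, 80 mm below the cross-bar's centre, 112 mm below the handle block's centre
- white0: White ceramic grinding bead, an upright stubby cylinder 32 mm across and 24 mm high, about 60 g; origin at its centre, 12 mm up. Glazed, friction about 0.3: it slides on the bowl's floor when pushed
- white1: White ceramic grinding bead, an upright stubby cylinder 32 mm across and 24 mm high, about 60 g; origin at its centre, 12 mm up. Glazed, friction about 0.3: it slides on the bowl's floor when pushed
- white2: White ceramic grinding bead, an upright stubby cylinder 32 mm across and 24 mm high, about 60 g; origin at its centre, 12 mm up. Glazed, friction about 0.3: it slides on the bowl's floor when pushed
- red0: Red ceramic grinding bead, an upright stubby cylinder 32 mm across and 24 mm high, about 60 g; origin at its centre, 12 mm up. Glazed, friction about 0.3: it slides on the bowl's floor when pushed
- red1: Red ceramic grinding bead, an upright stubby cylinder 32 mm across and 24 mm high, about 60 g; origin at its centre, 12 mm up. Glazed, friction about 0.3: it slides on the bowl's floor when pushed
- red2: Red ceramic grinding bead, an upright stubby cylinder 32 mm across and 24 mm high, about 60 g; origin at its centre, 12 mm up. Glazed, friction about 0.3: it slides on the bowl's floor when pushed
- disc_c (a point): Bystander: stepped brass disc 84 mm across, 16 mm high, flat on the bench; the point is its centre
- flask_c (a point): Bystander: amber bottle 68 mm across, 150 mm high; the point is its centre
- jar_c (a point): Bystander: white jar with green lid, 72 mm across, 90 mm high; the point is its centre

How it is judged:
On the way, in this order (a step that is already met when the one before it is completed fails the run):
1. Start: the rod's tip is down among the beads (less than 16 mm above the bowl's floor), at the pouring-lip side (z of rod_tip in the frame of bowl below 0.034 m and x of rod_tip in the frame of bowl between 0.02 and 0.08 m and y of rod_tip in the frame of bowl between -0.02 and 0.02 m), for 0.04 s.
2. Then: the rod's tip is down among the beads (less than 16 mm above the bowl's floor), a quarter turn clockwise from the lip (z of rod_tip in the frame of bowl below 0.034 m and y of rod_tip in the frame of bowl between -0.08 and -0.02 m and x of rod_tip in the frame of bowl between -0.02 and 0.02 m), for 0.04 s.
3. Then: the rod's tip is down among the beads (less than 16 mm above the bowl's floor), opposite the lip (z of rod_tip in the frame of bowl below 0.034 m and x of rod_tip in the frame of bowl between -0.08 and -0.02 m and y of rod_tip in the frame of bowl between -0.02 and 0.02 m), for 0.04 s.
4. Then: the rod's tip is down among the beads (less than 16 mm above the bowl's floor), three quarters of a turn clockwise from the lip (z of rod_tip in the frame of bowl below 0.034 m and y of rod_tip in the frame of bowl between 0.02 and 0.08 m and x of rod_tip in the frame of bowl between -0.02 and 0.02 m), for 0.04 s.
5. Then: the rod's tip is down among the beads (less than 16 mm above the bowl's floor), at the pouring-lip side (all of step 1), for 0.04 s.
At the end, for the whole second after the job is handed in: All beads at rest in the bowl, each centre within 52 mm of one of the other colour; the rod hangs still in the fork, cross-bar in both notches: within 20 mm sideways and 6 mm in height of the fork point, 0.12 rad of upright, 0.3 rad of the stand's y; released ((horizontal distance between white0 and red0 below 0.052 m or horizontal distance between white0 and red1 below 0.052 m or horizontal distance between white0 and red2 below 0.052 m) and (horizontal distance between white1 and red0 below 0.052 m or horizontal distance between white1 and red1 below 0.052 m or horizontal distance between white1 and red2 below 0.052 m) and (horizontal distance between white2 and red0 below 0.052 m or horizontal distance between white2 and red1 below 0.052 m or horizontal distance between white2 and red2 below 0.052 m) and (horizontal distance between red0 and white0 below 0.052 m or horizontal distance between red0 and white1 below 0.052 m or horizontal distance between red0 and white2 below 0.052 m) and (horizontal distance between red1 and white0 below 0.052 m or horizontal distance between red1 and white1 below 0.052 m or horizontal distance between red1 and white2 below 0.052 m) and (horizontal distance between red2 and white0 below 0.052 m or horizontal distance between red2 and white1 below 0.052 m or horizontal distance between red2 and white2 below 0.052 m) and horizontal distance between each of white0, white1, white2, red0, red1, red2 and bowl_floor below 0.075 m and z of each of white0, white1, white2, red0, red1, red2 in the frame of bowl below 0.045 m and linear speed of each of white0, white1, white2, red0, red1, red2, rod below 0.02 m/s and horizontal distance between rod_bar and fork below 0.02 m and z of rod_bar in the frame of stand between 0.091 and 0.103 m and angle between rod_bar's own z axis and vertical below 0.12 rad and angle between the y axis of rod and the y axis of stand, either way round below 0.3 rad); the robot touches nothing.
It fails at once if the robot itself touches a bead (only the rod may) (contact force between any of the arm, the fingers and white0 above 0.5 N or contact force between any of the arm, the fingers and white1 above 0.5 N or contact force between any of the arm, the fingers and white2 above 0.5 N or contact force between any of the arm, the fingers and red0 above 0.5 N or contact force between any of the arm, the fingers and red1 above 0.5 N or contact force between any of the arm, the fingers and red2 above 0.5 N).
It fails at once if a bead is thrown out of the bowl (horizontal distance between any of white0, white1, white2, red0, red1, red2 and bowl_floor above 0.09 m).
It fails at once if the rod is driven hard against the bowl (over 40 N) (contact force between rod and bowl above 40 N).
It fails at once if the brass disc, amber bottle or white jar is shoved more than 30 mm (distance of any of disc_c, flask_c, jar_c from where it was at the start of the episode above 0.03 m).
It also fails if it takes over 72 s, if anything falls off the work surface, if the arm or the gripper's body presses on something with over 40 N, if the wrist force passes 120 N, or if a joint passes its speed limit or range.

## Robot

A 7-joint arm with a two-finger parallel gripper is mounted at the origin on the work surface. World frame = base frame: x ahead of the robot, y to its left, z up, the work surface at z = 0. Lengths are in m, angles in rad, forces in N, time in s.
With the tool pointing down it reaches from about 0.4 to 0.9 m from the base axis. Payload 5.5 kg.
Tool frame: the origin (TCP) lies midway between the tips of the shut fingers; the grasp point (between the pads) lies 19 mm behind it; z points along the fingers, y is the line along which they close (so a half turn about z gives the same grasp; the last joint's range is limited). The gripper opens to 85 mm and grips with 20 to 120 N. Pads are 22 mm wide; open, the fingers measure 114 mm over their backs; the gripper's body (76 mm by 85 mm) begins 54 mm behind the grasp point. The pads swing forward as they close: fully open they stand 13 mm farther back than shut.
Start: joints at [-0.862, 0.501, -0.427, 1.55, 0.221, 1.138, -0.21], TCP at [0.28, 0.586, 0.205] pointing down, gripper open.
Joint ranges: [-2.88, 2.88], [-0.31, 2.03], [-1.54, 1.56], [0.2, 2.42], [-1.41, 4.55], [0.19, 2.02], [-2.57, 2.57]. Speed limits (rad/s): [2.57, 2.57, 3.14, 3.14, 3.14, 3.14, 3.14].

## Interface

Orientations are given as a unit quaternion [w, x, y, z].
In Python, from rig import readout, eyes, close_job, spotter gives the robot as it stands.
- The arm moves only by the tool send_rows, never from a script. Its argument "plan" is a list of rows, each an object with "hand": the finger opening in m, from 0 to 0.0854; "offset": the shift along the tool's x, y, z in m, a list of three; "roll": the turn about the tool's z in degrees. A call has 1 to 20 rows; each row is the pose to reach, as a shift and turn from the pose commanded when the call began, along the tool's axes at that moment; what a row does not reach only later rows make up. A row lasts 1/10 s, in which the tool goes at most 50 mm and 8.59 degrees, less where a joint would pass 70% of its speed; a pose out of reach is approached as far as the arm can. A call with a gripper value outside its range is refused whole. The fingers move at their own pace and stop on an object; the grip force is fixed at half the most. Time passes only in rows, so rows that repeat a pose let the fingers close. It gives the time, the measured TCP pose, the force, the opening and the grip force at its end, in the units of the state.
- readout.read_state(): the state, without advancing time (a new reading comes with each control period).
- eyes.get_image(name): name is "scene" or "side" or "wrist"; returns the picture (384x512x3 uint8, red, green, blue); there is no depth.
- eyes.camera_info(name): a dict with "fx", "fy", "cx", "cy" (pixels), "cam_to_world" (4x4, takes a point from camera to world coordinates). Camera axes: x right, y down, z forward; pixel columns grow to the right and rows downward; lengths in m; the calibration is good to about 2 mm. A picture is of the moment at which its call begins: read the wrist's pose just before it. camera_info takes no time and is no camera call; for the wrist camera it gives the pose at the moment of the call.
- close_job(): hands the job in; it is judged then, once.
Trained networks look in the newest picture that a camera, given by its name, has taken for a name from the list of things; names that differ only in an ending like _2 or _b are one class to them, and where a whole thing is asked for, a point or a joint stands for the part that bears it (a point fixed in the world has none). Each returns a list of dicts, best first, with "conf" (0 to 1); they miss things now and then, are a little off and sometimes report something else, mostly with a low value. They report only what shows in the picture. A call takes as long as a camera call.
- spotter.search_frame(camera, label): "centre" ([x, y, z] in m, in the coordinates of the camera as it stood for that picture, good to about 4 mm: the middle of the surface that is visible of it).
The state is a dict: "t": time; "q": joint angles; "qd": joint speeds; "effort": joint torques, N m; "position": TCP position; "eef_rot": TCP orientation; "force": force on the tool from outside, world axes, zero at the start; "ft_torque": the same for the moment, N m; "grip_width": finger opening in m; "finger_force": force on a finger pad.
Only numpy, scipy, OpenCV 4.12 (cv2) and the standard library are available. Lean on these libraries where they do the work, as an engineer would, in place of code of your own. Each camera call takes 0.05 s, during which the arm holds its last target. There are 200 camera calls.

## Working session

There is one attempt and no reset: what is moved stays moved. The work goes in short steps, Python scripts to look and compute and a tool call to move; the robot and the scene stay as the last step left them, time stands still between calls to the robot, and variables do not carry over. Pictures are saved under pics/ and viewed, at most 10 in all, crops included, and the job is handed in when it is done.

Besides the shell and the picture viewer there is one more tool, called after "Emit:" by a JSON object that holds its "api" and its "payload". send_rows: Moves the arm, as the interface text tells. Its arguments: {"type":"object","properties":{"plan":{"type":"array"}},"required":["plan"]}

```bash
ls; mkdir -p pics
cat > h.py <<'E'
from rig import readout, eyes, close_job, spotter
import numpy as np, cv2
from scipy.spatial.transform import Rotation as R
def find(cam,labels,n=2):
    T=np.array(eyes.camera_info(cam)["cam_to_world"])
    for l in labels:
        for d in spotter.search_frame(cam,l)[:n]:
            p=T@np.r_[d["centre"],1]; print(cam,l,round(d["conf"],2),p[:3].round(3))
def proj(cam,p):
    c=eyes.camera_info(cam); q=np.linalg.inv(np.array(c["cam_to_world"]))@np.r_[p,1]
    return np.array([c["fx"]*q[0]/q[2]+c["cx"],c["fy"]*q[1]/q[2]+c["cy"]])
def ray(cam,u,v,z):
    c=eyes.camera_info(cam);T=np.array(c["cam_to_world"])
    d=T[:3,:3]@[(u-c["cx"])/c["fx"],(v-c["cy"])/c["fy"],1]; o=T[:3,3]
    return o+d*(z-o[2])/d[2]
def shot(cam,name):
    im=eyes.get_image(cam); cv2.imwrite(f"pics/{name}.png",im[:,:,::-1]); return im
def st():
    s=readout.read_state(); print("t",s["t"],"p",np.round(s["position"],4),"R",R.from_quat(np.roll(s["eef_rot"],-1)).as_matrix().round(3).tolist(),"F",np.round(s["force"],1),"w",s["grip_width"]); return s
E
python3 - <<'E'
from h import *
st()
a=shot("scene","s0");b=shot("side","d0")
cv2.imwrite("pics/both.png",cv2.resize(np.hstack([a,b]),(800,300))[:,:,::-1])
find("scene",["bowl","stand","rod","rod_grip","white0","red0","disc_c","flask_c","jar_c"],3)
find("side",["bowl","stand","rod","rod_grip"],2)
E
```

```text
pics
t 0.0 p [0.28   0.5858 0.2035] R [[-0.902, 0.431, -0.001], [0.431, 0.902, -0.002], [0.0, -0.002, -1.0]] F [ 0.1 -0.8  0.3] w 0.08540087816847941
scene bowl 0.88 [0.608 0.205 0.029]
scene stand 0.77 [ 0.49  -0.204  0.009]
scene rod 0.76 [ 0.491 -0.228  0.122]
scene rod 0.6 [0.631 0.232 0.045]
scene rod_grip 0.95 [ 0.489 -0.226  0.124]
scene white0 0.73 [0.574 0.257 0.042]
scene white0 0.72 [0.608 0.237 0.042]
scene white0 0.68 [0.543 0.213 0.045]
scene red0 0.75 [0.577 0.148 0.042]
scene red0 0.66 [0.542 0.211 0.044]
scene red0 0.64 [0.565 0.185 0.044]
scene disc_c 0.96 [ 0.422 -0.004  0.01 ]
scene flask_c 0.97 [0.705 0.009 0.088]
scene jar_c 0.77 [0.436 0.396 0.068]
scene jar_c 0.4 [ 0.49  -0.229  0.121]
side bowl 0.58 [0.661 0.148 0.066]
```

View pics/s0.png

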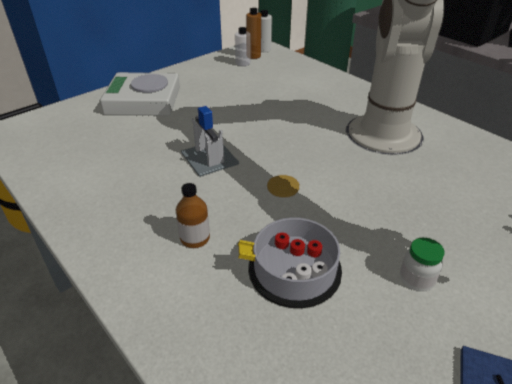

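View pics/d0.png

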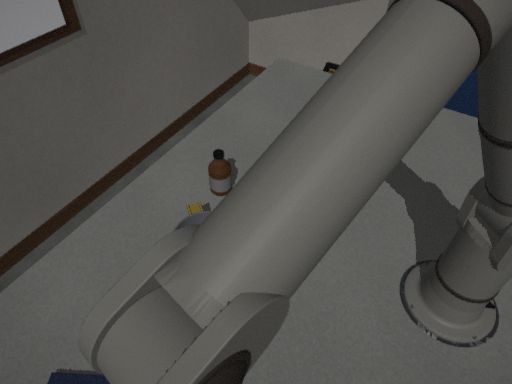

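The scene shows the bowl around (297,258), with its yellow lip at (247,250). The stand with the blue handle is at (207,140), the bottle at (193,220), the disc at (283,185) and the jar at (423,263). The side view is mostly blocked by the arm.

Run:
```python
from h import *
im=cv2.imread("pics/s0.png")
c=im[90:310,170:350]; cv2.imwrite("pics/c0.png",cv2.resize(c,None,fx=2.7,fy=2.7,interpolation=cv2.INTER_CUBIC))
for n,u,v,z in [("lip",247,250,.08),("rimc",296,251,.07),("rimL",254,251,.07),("rimR",338,251,.07),("b1",183,155,.01),("b2",202,171,.01),("b3",238,156,.01)]: print(n,ray("scene",u,v,z).round(3))
i=eyes.camera_info("wrist"); print(np.round(i["cam_to_world"],3).tolist(), i["fx"])
```

```text
lip [0.672 0.15  0.08 ]
rimc [0.594 0.21  0.07 ]
rimL [0.657 0.155 0.07 ]
rimR [0.532 0.265 0.07 ]
b1 [ 0.533 -0.291  0.01 ]
b2 [ 0.537 -0.195  0.01 ]
b3 [ 0.42  -0.186  0.01 ]
[[0.432, 0.852, 0.296, 0.205], [0.902, -0.408, -0.142, 0.623], [-0.0, 0.328, -0.945, 0.373], [0.0, 0.0, 0.0, 1.0]] 290.913090701413
```

View pics/c0.png

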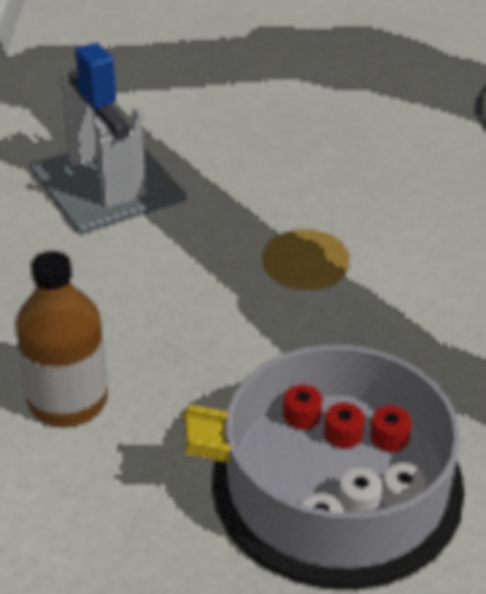

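Emit:
{"api": "send_rows", "payload": {"plan": [{"hand": 0.06,"offset": [-0.445,-0.204,-0.05],"roll": 35},{"hand": 0.06,"offset": [-0.445,-0.204,-0.05],"roll": 35},{"hand": 0.06,"offset": [-0.445,-0.204,-0.05],"roll": 35},{"hand": 0.06,"offset": [-0.445,-0.204,-0.05],"roll": 35},{"hand": 0.06,"offset": [-0.445,-0.204,-0.05],"roll": 35},{"hand": 0.06,"offset": [-0.445,-0.204,-0.05],"roll": 35},{"hand": 0.06,"offset": [-0.445,-0.204,-0.05],"roll": 35},{"hand": 0.06,"offset": [-0.445,-0.204,-0.05],"roll": 35},{"hand": 0.06,"offset": [-0.445,-0.204,-0.05],"roll": 35},{"hand": 0.06,"offset": [-0.445,-0.204,-0.05],"roll": 35},{"hand": 0.06,"offset": [-0.445,-0.204,-0.05],"roll": 35},{"hand": 0.06,"offset": [-0.445,-0.204,-0.05],"roll": 35},{"hand": 0.06,"offset": [-0.445,-0.204,-0.05],"roll": 35}]}}

```text
t: 2.05
position: [0.5928, 0.2123, 0.2544]
eef_rot: [-0.001, 0.503, 0.864, 0.0]
force: [1.0, 1.1, -0.1]
grip_width: 0.0604
finger_force: 0.0
```

Run:
```python
from h import *
st()
shot("wrist","w0"); shot("side","d1")
find("wrist",["bowl_floor","bowl","white0","red0"],4)
find("side",["bowl","stand","rod","rod_grip","rod_bar","white0","red0"],3)
```

```text
t 2.05 p [0.5928 0.2123 0.2544] R [[-0.494, 0.87, -0.001], [0.87, 0.494, 0.001], [0.001, -0.0, -1.0]] F [ 1.   1.1 -0.1] w 0.060440438097059325
wrist bowl_floor 0.74 [0.601 0.196 0.018]
wrist bowl_floor 0.53 [0.682 0.006 0.085]
wrist bowl 0.55 [0.597 0.198 0.019]
wrist white0 0.87 [0.638 0.234 0.043]
wrist white0 0.6 [0.57  0.256 0.046]
wrist white0 0.6 [0.598 0.234 0.042]
wrist white0 0.19 [0.595 0.199 0.019]
wrist red0 0.84 [0.536 0.206 0.04 ]
wrist red0 0.8 [0.572 0.149 0.04 ]
wrist red0 0.58 [0.564 0.183 0.04 ]
side bowl 0.56 [0.59  0.196 0.018]
side bowl 0.48 [0.534 0.202 0.041]
side bowl 0.36 [ 0.479 -0.238  0.112]
side stand 0.94 [ 0.471 -0.213  0.012]
side rod 0.82 [ 0.482 -0.24   0.119]
side rod_grip 0.9 [ 0.478 -0.233  0.116]
side rod_grip 0.43 [ 0.467 -0.212  0.008]
side rod_bar 0.65 [ 0.477 -0.234  0.113]
side white0 0.59 [0.595 0.234 0.045]
side white0 0.53 [0.572 0.248 0.039]
side white0 0.49 [0.632 0.233 0.04 ]
side red0 0.62 [0.566 0.142 0.041]
side red0 0.55 [0.535 0.203 0.042]
side red0 0.45 [0.561 0.184 0.042]
```

View pics/w0.png

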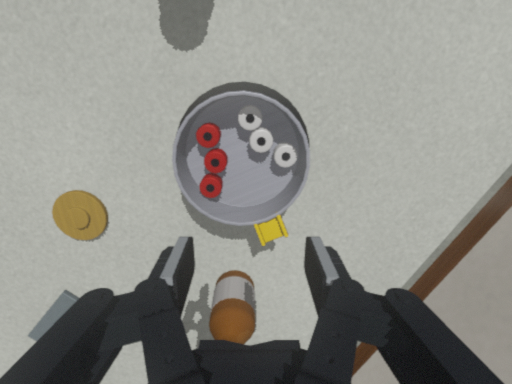

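The wrist view shows the bowl rim centred near (241,158), about 136 px across. The lip is at (270,230), the red beads at (208,135), (215,161) and (211,187), and the white beads at (250,119), (261,141) and (285,156).

```bash
cat >> h.py <<'E'
C=None
def beads(cam,im,box=None):
    h=cv2.cvtColor(im,cv2.COLOR_RGB2HSV); out={}
    out["red"]=((h[...,0]<8)|(h[...,0]>172))&(h[...,1]>150)&(h[...,2]>90)
    out["white"]=(h[...,1]<22)&(h[...,2]>185)
    out["yellow"]=(h[...,0]>20)&(h[...,0]<35)&(h[...,1]>150)&(h[...,2]>90)
    res={}
    for k,m in out.items():
        n,_,s,c=cv2.connectedComponentsWithStats(m.astype(np.uint8))
        res[k]=[(int(s[i,4]),c[i].round(1).tolist()) for i in range(1,n) if s[i,4]>60]
    return res
E
python3 - <<'E'
from h import *
im=cv2.imread("pics/w0.png")[:,:,::-1]
for k,v in beads("wrist",im).items():
    for a,c in v: print(k,a,c,ray("wrist",*c,.082 if k=="yellow" else .042).round(4))
for u,v in [(173,158),(310,158),(241,92),(241,224)]: print(ray("wrist",u,v,.07).round(4))
# bowl rim points from scene too
for n,u,v,z in [("b1",181,152,.01),("b2",199.6,175,.01),("b3",238.5,162,.01),("b4",220,138,.01)]: print(n,ray("scene",u,v,z).round(3))
cr=cv2.imread("pics/d1.png"); 
u,v=proj("side",np.array([.48,-.22,.06])).astype(int); print(u,v)
c=cr[max(0,v-50):v+50,max(0,u-60):u+60]; cv2.imwrite("pics/d1c.png",cv2.resize(c,None,fx=5,fy=5,interpolation=cv2.INTER_CUBIC))
E
```

```text
red 362 [208.1, 134.8] [0.5367 0.205  0.042 ]
red 356 [215.4, 160.2] [0.5606 0.1794 0.042 ]
red 330 [210.6, 185.3] [0.5712 0.1443 0.042 ]
white 119 [260.9, 134.1] [0.5963 0.2397 0.042 ]
white 91 [284.3, 149.0] [0.6333 0.2379 0.042 ]
yellow 538 [270.4, 229.7] [0.6654 0.1427 0.082 ]
[0.5129 0.1637 0.07  ]
[0.6612 0.2474 0.07  ]
[0.5487 0.2736 0.07  ]
[0.6305 0.1256 0.07  ]
b1 [ 0.529 -0.307  0.01 ]
b2 [ 0.552 -0.185  0.01 ]
b3 [ 0.438 -0.163  0.01 ]
b4 [ 0.402 -0.292  0.01 ]
313 160
```

View pics/d1c.png

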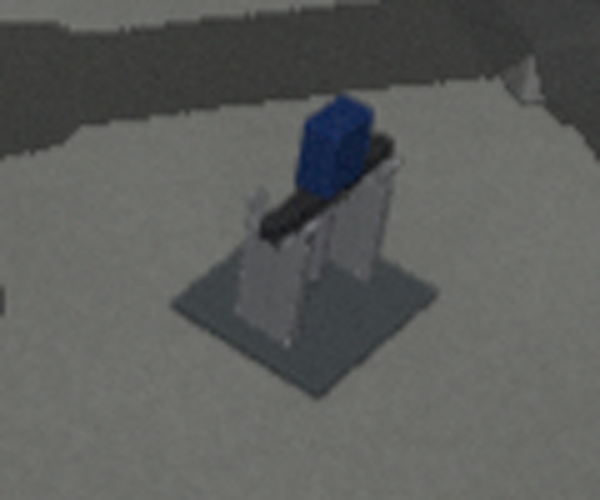

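The side crop shows the base corners at (172,303), (318,398) and (438,293) in crop pixels. The cross-bar is seated in both notches, with the blue block at (337,145).

Emit:
{"api": "send_rows", "payload": {"plan": [{"hand": 0.06,"offset": [-0.335,-0.316,-0.016],"roll": 40},{"hand": 0.06,"offset": [-0.335,-0.316,-0.016],"roll": 40},{"hand": 0.06,"offset": [-0.335,-0.316,-0.016],"roll": 40},{"hand": 0.06,"offset": [-0.335,-0.316,-0.016],"roll": 40},{"hand": 0.06,"offset": [-0.335,-0.316,-0.016],"roll": 40},{"hand": 0.06,"offset": [-0.335,-0.316,-0.016],"roll": 40},{"hand": 0.06,"offset": [-0.335,-0.316,-0.016],"roll": 40},{"hand": 0.06,"offset": [-0.335,-0.316,-0.016],"roll": 40},{"hand": 0.06,"offset": [-0.335,-0.316,-0.016],"roll": 40},{"hand": 0.06,"offset": [-0.335,-0.316,-0.016],"roll": 40},{"hand": 0.06,"offset": [-0.335,-0.316,-0.016],"roll": 40},{"hand": 0.06,"offset": [-0.335,-0.316,-0.016],"roll": 40},{"hand": 0.06,"offset": [-0.335,-0.316,-0.016],"roll": 40}]}}

```text
t: 4.0
position: [0.4843, -0.2342, 0.2704]
eef_rot: [-0.0, 0.768, 0.64, 0.0]
force: [0.2, 0.9, -0.5]
grip_width: 0.0603
finger_force: 0.0
```

Run:
```python
from h import *
st()
for x,y in [(172,303),(318,398),(438,293)]: print(ray("side",253+x/5,110+y/5,.01).round(3))
im=shot("wrist","w1")
h=cv2.cvtColor(im,cv2.COLOR_RGB2HSV)
m=((h[...,0]>105)&(h[...,0]<130)&(h[...,1]>120)).astype(np.uint8)
n,_,s,c=cv2.connectedComponentsWithStats(m)
for i in range(1,n):
    if s[i,4]>100: print(s[i],c[i],ray("wrist",*c[i],.154).round(4))
find("wrist",["rod_grip","stand","rod_bar"],2)
```

```text
t 4.0 p [ 0.4843 -0.2342  0.2704] R [[0.18, 0.984, -0.0], [0.984, -0.18, 0.001], [0.001, -0.0, -1.0]] F [ 0.2  0.9 -0.5] w 0.060328515301062244
[ 0.549 -0.187  0.01 ]
[ 0.432 -0.16   0.01 ]
[ 0.407 -0.288  0.01 ]
[ 236  157   25   45 1042] [248.30806142 179.07773512] [ 0.4834 -0.24    0.154 ]
wrist rod_grip 0.85 [ 0.485 -0.238  0.154]
wrist stand 0.93 [ 0.493 -0.233  0.011]
wrist rod_bar 0.63 [ 0.484 -0.235  0.155]
```

View pics/w1.png

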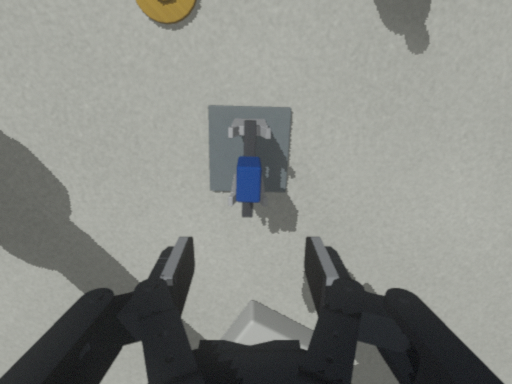

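The wrist view shows the handle at (248,180), nearly centred between the fingers and aligned with them. I'll descend.

Emit:
{"api": "send_rows", "payload": {"plan": [{"hand": 0.06,"offset": [-0.003,0,0.05],"roll": 0},{"hand": 0.06,"offset": [-0.003,0,0.08],"roll": 0},{"hand": 0.06,"offset": [-0.003,0,0.11],"roll": 0},{"hand": 0.06,"offset": [-0.003,0,0.135],"roll": 0},{"hand": 0.06,"offset": [-0.003,0,0.157],"roll": 0},{"hand": 0.06,"offset": [-0.003,0,0.157],"roll": 0},{"hand": 0.0,"offset": [-0.003,0,0.157],"roll": 0},{"hand": 0.0,"offset": [-0.003,0,0.157],"roll": 0},{"hand": 0.0,"offset": [-0.003,0,0.157],"roll": 0},{"hand": 0.0,"offset": [-0.003,0,0.157],"roll": 0},{"hand": 0.0,"offset": [-0.003,0,0.157],"roll": 0},{"hand": 0.0,"offset": [-0.003,0,0.157],"roll": 0},{"hand": 0.0,"offset": [-0.003,0,0.157],"roll": 0}]}}

```text
t: 5.5
position: [0.4842, -0.2399, 0.1154]
eef_rot: [0.001, 0.769, 0.639, 0.001]
force: [-0.2, 0.8, 6.6]
grip_width: 0.0242
finger_force: 59.0
```

Emit:
{"api": "send_rows", "payload": {"plan": [{"hand": 0.0,"offset": [0,0,-0.03],"roll": 0},{"hand": 0.0,"offset": [0,0,-0.06],"roll": 0},{"hand": 0.0,"offset": [0,0,-0.1],"roll": 0},{"hand": 0.0,"offset": [0,0,-0.14],"roll": 0},{"hand": 0.0,"offset": [0,0,-0.14],"roll": 0},{"hand": 0.0,"offset": [0,0,-0.14],"roll": 0}]}}

```text
t: 6.1
position: [0.4833, -0.2396, 0.2546]
eef_rot: [0.001, 0.769, 0.639, 0.001]
force: [-0.4, 0.1, -1.7]
grip_width: 0.0245
finger_force: 59.7
```

Run:
```python
from h import *
s=st(); a=shot("scene","s2");b=shot("side","d2")
p=np.array(s["position"])
out=[]
for n,im in (("scene",a),("side",b)):
    u,v=proj(n,p-[0,0,.05]).astype(int); print(n,u,v, "tip",proj(n,p-[0,0,.098]).round(1),"barends",[proj(n,p+[0,0,-.018]+k*np.array([.18,.984,0])*.06).round(1).tolist() for k in (-1,1)])
    c=im[v-45:v+45,u-45:u+45]; out.append(cv2.resize(c,(390,390),interpolation=cv2.INTER_CUBIC))
cv2.imwrite("pics/rod.png",np.hstack(out)[:,:,::-1])
```

```text
t 6.1 p [ 0.4833 -0.2396  0.2546] R [[0.183, 0.983, 0.002], [0.983, -0.183, -0.001], [-0.0, 0.003, -1.0]] F [-0.4  0.1 -1.7] w 0.024504709155426917
scene 202 92 tip [204.4 109.6] barends [[191.8, 71.8], [212.9, 90.4]]
side 321 119 tip [318.9 132.7] barends [[334.5, 101.5], [310.0, 119.6]]
```

View pics/rod.png

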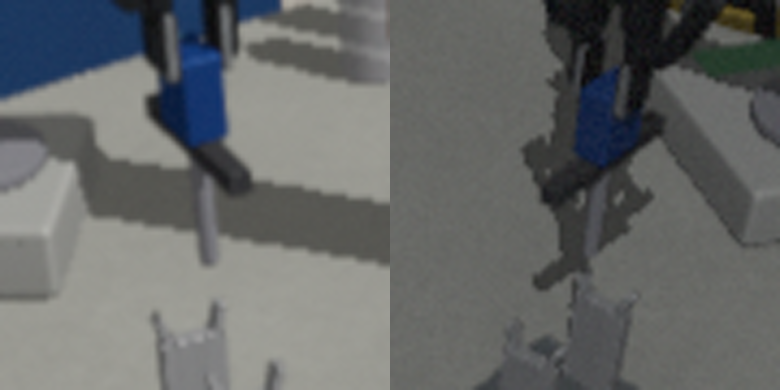

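The two crops show the rod held upright by the handle. Its tip is at about (205.2,107.5) in the scene image and (322.6,132.9) in the side image.

Run:
```python
from h import *
from scipy.optimize import least_squares as L
s=readout.read_state();p=np.array(s["position"])
f=lambda a,b:L(lambda x:np.r_[proj("scene",x)-a,proj("side",x)-b],p).x
tip=f([205.2,107.0],[322.6,132.3])
# bar near end (y+): crop px
e=f([157+243/4.333,47+180/4.333],[276+(548-390)/4.333,74+190/4.333])
print("tip",tip-p,"bar end",e-p, "resid",proj("scene",tip),proj("side",tip))
c=np.array([.5885,.2025]);ax=np.deg2rad(-38)
print("start tip target",c+.042*np.array([np.cos(ax),np.sin(ax)]))
```

```text
tip [-0.00709855 -0.00860329 -0.09501747] bar end [ 0.00812783  0.05296122 -0.01322411] resid [205.27953383 107.14184144] [322.64348777 132.11697831]
start tip target [0.62159645 0.17664222]
```

Emit:
{"api": "send_rows", "payload": {"plan": [{"hand": 0.0,"offset": [0.025,0.004,0],"roll": 0},{"hand": 0.0,"offset": [0.065,0.009,0],"roll": 0},{"hand": 0.0,"offset": [0.11,0.016,0],"roll": 0},{"hand": 0.0,"offset": [0.155,0.022,0],"roll": 0},{"hand": 0.0,"offset": [0.2,0.029,0],"roll": 0},{"hand": 0.0,"offset": [0.245,0.035,0],"roll": 0},{"hand": 0.0,"offset": [0.29,0.042,0],"roll": 0},{"hand": 0.0,"offset": [0.335,0.048,0],"roll": 0},{"hand": 0.0,"offset": [0.375,0.054,0],"roll": 0},{"hand": 0.0,"offset": [0.41,0.059,0],"roll": 0},{"hand": 0.0,"offset": [0.43,0.062,0],"roll": 0},{"hand": 0.0,"offset": [0.442,0.063,0],"roll": 0},{"hand": 0.0,"offset": [0.442,0.063,0],"roll": 0},{"hand": 0.0,"offset": [0.442,0.063,0],"roll": 0}]}}

```text
t: 7.6
position: [0.6251, 0.1818, 0.2525]
eef_rot: [0.0, 0.769, 0.639, -0.001]
force: [0.6, -0.8, -2.1]
grip_width: 0.0244
finger_force: 59.6
```

Run:
```python
from h import *
s=st(); a=shot("scene","s3");b=shot("side","d3");w=shot("wrist","w3")
p=np.array(s["position"])
out=[]
for n,im in (("scene",a),("side",b)):
    u,v=proj(n,p-[0,0,.1]).astype(int); print(n,u-65,v-65,"exp tip",proj(n,p+[-.005,-.007,-.096]))
    c=im[max(0,v-65):v+65,u-65:u+65]; out.append(cv2.resize(c,(400,400),interpolation=cv2.INTER_CUBIC))
cv2.imwrite("pics/rod3.png",np.hstack(out)[:,:,::-1])
find("wrist",["rod_tip","bowl_floor","red0","white0"],4)
find("side",["rod_tip"],1);find("scene",["rod_tip"],1)
```

```text
t 7.6 p [0.6251 0.1818 0.2525] R [[0.184, 0.983, -0.002], [0.983, -0.184, -0.002], [-0.002, -0.002, -1.0]] F [ 0.6 -0.8 -2.1] w 0.024392449655510844
scene 211 155 exp tip [275.82296445 215.92764104]
side 129 139 exp tip [197.20298174 202.39964775]
wrist rod_tip 0.61 [0.627 0.191 0.289]
wrist bowl_floor 0.76 [0.593 0.207 0.021]
wrist red0 0.65 [0.565 0.178 0.042]
wrist red0 0.61 [0.538 0.205 0.039]
wrist red0 0.6 [0.573 0.147 0.039]
wrist white0 0.89 [0.571 0.257 0.048]
wrist white0 0.69 [0.601 0.233 0.042]
wrist white0 0.62 [0.636 0.234 0.042]
side rod_tip 0.74 [0.619 0.181 0.24 ]
scene rod_tip 0.88 [0.629 0.192 0.244]
```

View pics/rod3.png

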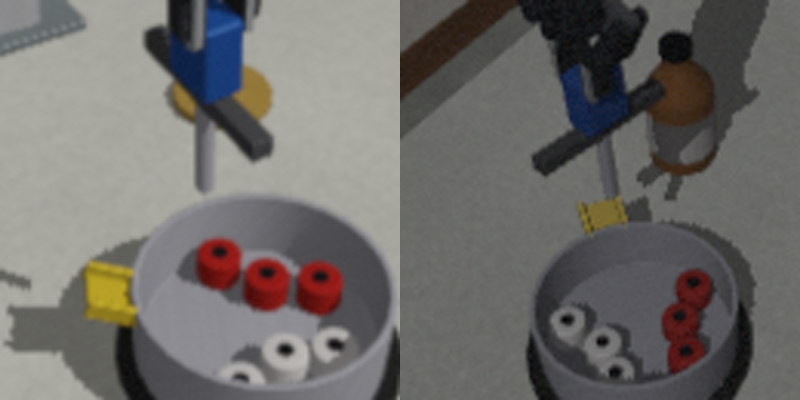

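The tip shows at about (278,217) in the scene image and (198,202) in the side image. That puts it over the free floor beside the lip, so I'll lower it.

Emit:
{"api": "send_rows", "payload": {"plan": [{"hand": 0.0,"offset": [0,0,0.03],"roll": 0},{"hand": 0.0,"offset": [0,0,0.065],"roll": 0},{"hand": 0.0,"offset": [0,0,0.095],"roll": 0},{"hand": 0.0,"offset": [0,0,0.115],"roll": 0},{"hand": 0.0,"offset": [0,0,0.125],"roll": 0},{"hand": 0.0,"offset": [0,0,0.13],"roll": 0},{"hand": 0.0,"offset": [0,0,0.13],"roll": 0},{"hand": 0.0,"offset": [0,0,0.13],"roll": 0}]}}

```text
t: 8.85
position: [0.6266, 0.1838, 0.125]
eef_rot: [0.0, 0.769, 0.639, 0.001]
force: [-0.1, 0.8, -1.2]
grip_width: 0.0245
finger_force: 59.6
```

Run:
```python
from h import *
st()
# rows: clockwise circle r=.034, from (.0405,0) in bowl frame, in tool offsets
for n in range(1,41):
    a=-2*np.pi*n/36; r=.034
    X,Y=r*np.cos(a)-.0405,r*np.sin(a)
    print(n,[round(-.461*X+.887*Y,3),round(.887*X+.461*Y,3)],end=" ")
```

```text
t 8.85 p [0.6266 0.1838 0.125 ] R [[0.183, 0.983, 0.002], [0.983, -0.183, 0.001], [0.001, 0.002, -1.0]] F [-0.1  0.8 -1.2] w 0.024471294814156466
1 [np.float64(-0.002), np.float64(-0.009)] 2 [np.float64(-0.006), np.float64(-0.013)] 3 [np.float64(-0.01), np.float64(-0.018)] 4 [np.float64(-0.013), np.float64(-0.023)] 5 [np.float64(-0.015), np.float64(-0.029)] 6 [np.float64(-0.015), np.float64(-0.034)] 7 [np.float64(-0.015), np.float64(-0.04)] 8 [np.float64(-0.014), np.float64(-0.046)] 9 [np.float64(-0.011), np.float64(-0.052)] 10 [np.float64(-0.008), np.float64(-0.057)] 11 [np.float64(-0.004), np.float64(-0.061)] 12 [np.float64(0.0), np.float64(-0.065)] 13 [np.float64(0.006), np.float64(-0.067)] 14 [np.float64(0.011), np.float64(-0.069)] 15 [np.float64(0.017), np.float64(-0.07)] 16 [np.float64(0.023), np.float64(-0.07)] 17 [np.float64(0.029), np.float64(-0.068)] 18 [np.float64(0.034), np.float64(-0.066)] 19 [np.float64(0.039), np.float64(-0.063)] 20 [np.float64(0.044), np.float64(-0.059)] 21 [np.float64(0.047), np.float64(-0.054)] 22 [np.float64(0.05), np.float64(-0.049)] 23 [np.float64(0.052), np.float64(-0.043)] 24 [np.float64(0.053), np.float64(-0.037)] 25 [np.float64(0.052), np.float64(-0.032)] 26 [np.float64(0.051), np.float64(-0.026)] 27 [np.float64(0.049), np.float64(-0.02)] 28 [np.float64(0.046), np.float64(-0.015)] 29 [np.float64(0.042), np.float64(-0.011)] 30 [np.float64(0.037), np.float64(-0.007)] 31 [np.float64(0.032), np.float64(-0.005)] 32 [np.float64(0.026), np.float64(-0.003)] 33 [np.float64(0.02), np.float64(-0.002)] 34 [np.float64(0.014), np.float64(-0.002)] 35 [np.float64(0.008), np.float64(-0.004)] 36 [np.float64(0.003), np.float64(-0.006)] 37 [np.float64(-0.002), np.float64(-0.009)] 38 [np.float64(-0.006), np.float64(-0.013)] 39 [np.float64(-0.01), np.float64(-0.018)] 40 [np.float64(-0.013), np.float64(-0.023)]
```

Emit:
{"api": "send_rows", "payload": {"plan": [{"hand": 0,"offset": [0,0,0.002],"roll": 0},{"hand": 0,"offset": [-0.002,-0.009,0.002],"roll": 0},{"hand": 0,"offset": [-0.006,-0.013,0.002],"roll": 0},{"hand": 0,"offset": [-0.01,-0.018,0.002],"roll": 0},{"hand": 0,"offset": [-0.013,-0.023,0.002],"roll": 0},{"hand": 0,"offset": [-0.015,-0.029,0.002],"roll": 0},{"hand": 0,"offset": [-0.015,-0.034,0.002],"roll": 0},{"hand": 0,"offset": [-0.015,-0.04,0.002],"roll": 0},{"hand": 0,"offset": [-0.014,-0.046,0.002],"roll": 0},{"hand": 0,"offset": [-0.011,-0.052,0.002],"roll": 0},{"hand": 0,"offset": [-0.008,-0.057,0.002],"roll": 0},{"hand": 0,"offset": [-0.004,-0.061,0.002],"roll": 0},{"hand": 0,"offset": [0,-0.065,0.002],"roll": 0},{"hand": 0,"offset": [0.006,-0.067,0.002],"roll": 0},{"hand": 0,"offset": [0.011,-0.069,0.002],"roll": 0},{"hand": 0,"offset": [0.017,-0.07,0.002],"roll": 0},{"hand": 0,"offset": [0.023,-0.07,0.002],"roll": 0},{"hand": 0,"offset": [0.029,-0.068,0.002],"roll": 0},{"hand": 0,"offset": [0.034,-0.066,0.002],"roll": 0},{"hand": 0,"offset": [0.034,-0.066,0.002],"roll": 0}]}}

```text
t: 10.85
position: [0.5675, 0.2301, 0.1216]
eef_rot: [-0.0, 0.769, 0.639, 0.0]
force: [-0.3, -0.5, -1.3]
grip_width: 0.0245
finger_force: 59.6
```

Run:
```python
from h import *
st(); shot("scene","s4");b=shot("side","d4")
find("scene",["rod_tip","red0","white0"],3);find("side",["red0","white0"],3)
```

```text
t 10.85 p [0.5675 0.2301 0.1216] R [[0.182, 0.983, 0.0], [0.983, -0.182, 0.001], [0.001, 0.0, -1.0]] F [-0.3 -0.5 -1.3] w 0.024503401026648955
scene rod_tip 0.72 [0.573 0.241 0.113]
scene red0 0.72 [0.575 0.149 0.043]
scene red0 0.44 [0.547 0.19  0.045]
scene white0 0.74 [0.603 0.235 0.043]
scene white0 0.58 [0.632 0.235 0.042]
scene white0 0.47 [0.576 0.257 0.044]
side red0 0.45 [0.529 0.21  0.04 ]
side white0 0.62 [0.574 0.247 0.04 ]
side white0 0.54 [0.635 0.235 0.044]
side white0 0.37 [0.588 0.236 0.04 ]
```

Emit:
{"api": "send_rows", "payload": {"plan": [{"hand": 0,"offset": [0.005,0.003,0],"roll": 0},{"hand": 0,"offset": [0.01,0.007,0],"roll": 0},{"hand": 0,"offset": [0.013,0.012,0],"roll": 0},{"hand": 0,"offset": [0.016,0.017,0],"roll": 0},{"hand": 0,"offset": [0.018,0.023,0],"roll": 0},{"hand": 0,"offset": [0.019,0.029,0],"roll": 0},{"hand": 0,"offset": [0.018,0.034,0],"roll": 0},{"hand": 0,"offset": [0.017,0.04,0],"roll": 0},{"hand": 0,"offset": [0.015,0.046,0],"roll": 0},{"hand": 0,"offset": [0.012,0.051,0],"roll": 0},{"hand": 0,"offset": [0.008,0.055,0],"roll": 0},{"hand": 0,"offset": [0.003,0.059,0],"roll": 0},{"hand": 0,"offset": [-0.002,0.061,0],"roll": 0},{"hand": 0,"offset": [-0.008,0.063,0],"roll": 0},{"hand": 0,"offset": [-0.014,0.064,0],"roll": 0},{"hand": 0,"offset": [-0.02,0.064,0],"roll": 0},{"hand": 0,"offset": [-0.026,0.062,0],"roll": 0},{"hand": 0,"offset": [-0.031,0.06,0],"roll": 0},{"hand": 0,"offset": [-0.034,0.066,0],"roll": 0},{"hand": 0,"offset": [-0.034,0.066,0],"roll": 0}]}}

```text
t: 13.2
position: [0.6266, 0.1824, 0.1218]
eef_rot: [0.001, 0.769, 0.639, 0.0]
force: [-0.9, 1.1, -1.5]
grip_width: 0.0242
finger_force: 59.6
```

```bash
cat >> h.py <<'E'
B=np.array([[.788,-.616],[.616,.788]]); BC=np.array([.5885,.2025])
def looks():
    for cam in("scene","side","wrist"):
        eyes.get_image(cam); T=np.array(eyes.camera_info(cam)["cam_to_world"])
        for l in("red0","white0"):
            print(cam,l,[( round(d["conf"],2),(1000*B@((T@np.r_[d["centre"],1])[:2]-BC)).round().tolist()) for d in spotter.search_frame(cam,l)[:5] if d["conf"]>.25])
E
python3 - <<'E'
from h import *
s=st(); shot("scene","s5");looks()
print("tip bowl",B@(np.array(s["position"])[:2]+[-.005,-.006]-BC))
E
```

```text
t 13.2 p [0.6266 0.1824 0.1218] R [[0.184, 0.983, 0.001], [0.983, -0.184, -0.0], [-0.0, 0.001, -1.0]] F [-0.9  1.1 -1.5] w 0.02423243650439687
scene red0 [(0.64, [-28.0, -38.0]), (0.51, [-54.0, -18.0])]
scene white0 [(0.76, [60.0, -7.0]), (0.75, [-47.0, 35.0]), (0.47, [37.0, 40.0])]
side red0 []
side white0 [(0.57, [41.0, 3.0]), (0.53, [-43.0, 26.0]), (0.41, [56.0, -22.0])]
wrist red0 [(0.95, [-51.0, -25.0]), (0.79, [23.0, -53.0]), (0.61, [-25.0, -42.0])]
wrist white0 [(0.9, [-43.0, 39.0]), (0.78, [43.0, 46.0]), (0.74, [65.0, 2.0])]
tip bowl [ 0.04218322 -0.00019126]
```

```bash
cat > plan.py <<'E'
import numpy as np
def sim(P,W,step=2.0,d=22.):   # P (N,6,2) mm beads, W (N,K,2) tip waypoints -> final beads, jam
    P=P.copy(); jam=np.zeros(len(P))
    for k in range(W.shape[1]-1):
        n=int(np.ceil(np.linalg.norm(W[:,k+1]-W[:,k],axis=-1).max()/step))
        for i in range(1,n+1):
            t=W[:,k]+(W[:,k+1]-W[:,k])*i/n
            for it in range(8):
                v=P-t[:,None]; L=np.linalg.norm(v,axis=-1,keepdims=True)+1e-6
                P+=v/L*np.maximum(0,d-L)
                for a in range(6):
                    v=P-P[:,a:a+1]; L=np.linalg.norm(v,axis=-1,keepdims=True)+1e-6
                    o=np.maximum(0,32-L)/2; o[:,a]=0; m=v/L*o
                    P+=m; P[:,a]-=m.sum(1)
                L=np.linalg.norm(P,axis=-1,keepdims=True); P*=np.minimum(1,64/L)
            jam=np.maximum(jam,(d-np.linalg.norm(P-t[:,None],axis=-1)).max(1))
    return P,jam
def worst(P):
    D=np.linalg.norm(P[:,:3,None]-P[:,None,3:],axis=-1)
    return np.maximum(D.min(1).max(1),D.min(2).max(1))
def search(beads,start,K=4,N=3000,M=12,seed=0,rmax=60):
    g=np.random.default_rng(seed); r=rmax*np.sqrt(g.random((N,K))); a=2*np.pi*g.random((N,K))
    W=np.stack([r*np.cos(a),r*np.sin(a)],-1); W=np.concatenate([np.broadcast_to(start,(N,1,2)),W],1).astype(float)
    P,j=sim(np.repeat(beads[None],N,0),W); s=worst(P)+5*np.maximum(0,j-1)
    top=np.argsort(s)[:150]
    Wn=np.repeat(W[top],M,0); Pn=np.repeat(beads[None],len(Wn),0)+g.normal(0,2.5,(len(Wn),6,2)); Wn=Wn+g.normal(0,1.5,(len(Wn),1,2))
    P,j=sim(Pn,Wn); s2=(worst(P)+5*np.maximum(0,j-1)).reshape(-1,M)
    q=np.sort(s2,1)[:,-2]; b=np.argsort(q)[:3]
    for i in b: print("nom",s[top[i]].round(1),"2nd worst",q[i].round(1),"frac ok",(s2[i]<50).mean(),W[top[i]].round().tolist())
E
cat > run.py <<'E'
from plan import *
b=np.array([[-52,-22],[-26,-40],[23,-53],[-45,37],[40,43],[63,-1]],float)
import sys
search(b,np.array([41,0]),K=int(sys.argv[1]))
E
for k in 3 4 5 6; do echo K $k; timeout 250 python3 run.py $k & done; wait
```

```text
K 3
K 4
K 5
K 6
nom 65.6 2nd worst 70.1 frac ok 0.0 [[41.0, 0.0], [27.0, 53.0], [22.0, 53.0], [-43.0, 40.0]]
nom 74.6 2nd worst 78.2 frac ok 0.0 [[41.0, 0.0], [31.0, 39.0], [-17.0, 56.0], [-3.0, 42.0]]
nom 76.1 2nd worst 79.5 frac ok 0.0 [[41.0, 0.0], [-40.0, -3.0], [-28.0, -42.0], [10.0, -53.0]]
nom 61.8 2nd worst 62.2 frac ok 0.0 [[41.0, 0.0], [-46.0, -37.0], [-57.0, -5.0], [-22.0, -44.0], [32.0, -47.0]]
nom 60.8 2nd worst 63.1 frac ok 0.0 [[41.0, 0.0], [-16.0, -43.0], [-47.0, -27.0], [4.0, -59.0], [53.0, -17.0]]
nom 64.0 2nd worst 68.1 frac ok 0.0 [[41.0, 0.0], [-15.0, 26.0], [30.0, 38.0], [54.0, -6.0], [-42.0, 15.0]]
nom 64.8 2nd worst 69.4 frac ok 0.0 [[41.0, 0.0], [21.0, 37.0], [50.0, 27.0], [50.0, -6.0], [-4.0, -6.0], [24.0, 27.0]]
nom 71.4 2nd worst 69.8 frac ok 0.0 [[41.0, 0.0], [-37.0, -7.0], [29.0, 45.0], [54.0, -5.0], [1.0, 41.0], [-50.0, 20.0]]
nom 68.2 2nd worst 72.1 frac ok 0.0 [[41.0, 0.0], [-48.0, -36.0], [10.0, -54.0], [46.0, 22.0], [4.0, 15.0], [21.0, -53.0]]
nom 62.0 2nd worst 62.0 frac ok 0.0 [[41.0, 0.0], [-10.0, 12.0], [-5.0, 48.0], [48.0, 30.0], [58.0, -9.0], [32.0, -26.0], [15.0, -2.0]]
nom 61.7 2nd worst 66.3 frac ok 0.0 [[41.0, 0.0], [40.0, -41.0], [11.0, -4.0], [-4.0, 34.0], [-10.0, 50.0], [-30.0, -51.0], [30.0, -48.0]]
nom 67.1 2nd worst 68.4 frac ok 0.0 [[41.0, 0.0], [-0.0, 24.0], [33.0, 45.0], [-38.0, -32.0], [-5.0, 53.0], [45.0, 28.0], [60.0, 2.0]]
```

```bash
cat >> plan.py <<'E'
def cost(P):
    D=np.linalg.norm(P[:,:3,None]-P[:,None,3:],axis=-1)
    return np.concatenate([np.maximum(0,D.min(1)-44),np.maximum(0,D.min(2)-44)],1).sum(1)
def beam(b,depth=3,N=6000,keep=12,rmax=62,seed=0):
    g=np.random.default_rng(seed); S=[(cost(b[None])[0],b,[])]; done=[]
    for _ in range(depth):
        i=g.integers(0,len(S),N); P0=np.stack([S[k][1] for k in i])
        r=rmax*np.sqrt(g.random((N,3))); a=2*np.pi*g.random((N,3)); W=np.stack([r*np.cos(a),r*np.sin(a)],-1)
        short=g.random(N)<.5; W[short,2]=W[short,1]
        ok=np.linalg.norm(P0-W[:,:1],axis=-1).min(1)>25; i,P0,W=i[ok],P0[ok],W[ok]
        P,j=sim(P0,W,3.); s=cost(P)+10*np.maximum(0,j-1); o=np.argsort(s)[:keep*4]
        S2=[(s[k],P[k],S[i[k]][2]+[W[k]]) for k in o]; done+=S2; S=S2[:keep]+S2[keep::3]
    M=24; out=[]
    for s,P,ws in done:
        if s>12: continue
        Pn=np.repeat(b[None],M,0)+g.normal(0,2.5,(M,6,2)); e=g.normal(0,1.5,(M,1,2)); J=0
        for w in ws: Pn,j=sim(Pn,w[None]+e,3.); J=np.maximum(J,j)
        out.append((((worst(Pn)<49)&(J<3)).mean(),-len(ws),s,ws,P))
    out.sort(key=lambda x:x[:2],reverse=True)
    for x in out[:4]: print("ok",x[0],"cost",round(x[2],1),[w.round().tolist() for w in x[3]],"->",x[4].round().tolist())
    if not out: print("none",S[0][0],[w.round().tolist() for w in S[0][2]])
E
cat > run.py <<'E'
from plan import *
import sys
b=np.array([[-52,-22],[-26,-40],[23,-53],[-45,37],[40,43],[63,-1]],float)
beam(b,4,seed=int(sys.argv[1]))
E
for k in 1 2 3; do timeout 280 python3 run.py $k & done; wait
```

```text
ok 0.5833333333333334 cost 0.0 [[[-11.0, -61.0], [-56.0, -12.0], [-56.0, -12.0]], [[-51.0, -17.0], [31.0, -15.0], [31.0, -15.0]], [[-48.0, -30.0], [37.0, 26.0], [37.0, 26.0]], [[-41.0, -46.0], [30.0, -52.0], [30.0, -52.0]]] -> [[-63.0, 9.0], [59.0, 21.0], [49.0, -41.0], [-45.0, 37.0], [39.0, 51.0], [63.0, -11.0]]
ok 0.5833333333333334 cost 0.0 [[[3.0, 61.0], [53.0, 16.0], [53.0, 16.0]], [[37.0, 27.0], [53.0, -19.0], [24.0, -46.0]], [[52.0, -24.0], [11.0, -53.0], [-4.0, -20.0]], [[9.0, 37.0], [-29.0, -11.0], [-48.0, -14.0]]] -> [[-64.0, 5.0], [-15.0, -28.0], [-53.0, -36.0], [-45.0, 37.0], [2.0, -64.0], [-29.0, -57.0]]
ok 0.5416666666666666 cost 0.0 [[[3.0, 61.0], [53.0, 16.0], [53.0, 16.0]], [[37.0, 27.0], [53.0, -19.0], [24.0, -46.0]], [[35.0, 45.0], [13.0, -60.0], [18.0, 46.0]], [[29.0, 32.0], [-29.0, -2.0], [-29.0, -2.0]]] -> [[-64.0, 4.0], [-23.0, -23.0], [-58.0, -27.0], [-45.0, 37.0], [-7.0, -64.0], [-37.0, -52.0]]
ok 0.5 cost 0.0 [[[-11.0, -61.0], [-56.0, -12.0], [-56.0, -12.0]], [[-51.0, -17.0], [31.0, -15.0], [31.0, -15.0]], [[-19.0, -44.0], [40.0, -40.0], [-23.0, 25.0]], [[8.
[... 1876 characters left out ...]
, -16.0]]] -> [[-38.0, -52.0], [32.0, 6.0], [57.0, -28.0], [-58.0, -27.0], [40.0, 43.0], [64.0, 4.0]]
ok 0.75 cost 0.0 [[[-16.0, 56.0], [-52.0, 23.0], [-42.0, -42.0]], [[-58.0, 15.0], [24.0, -51.0], [-16.0, -55.0]], [[-14.0, 25.0], [19.0, -47.0], [19.0, 17.0]], [[-22.0, 51.0], [55.0, -8.0], [55.0, -8.0]]] -> [[-38.0, -52.0], [51.0, 23.0], [35.0, -53.0], [-58.0, -27.0], [38.0, 52.0], [57.0, -30.0]]
ok 0.75 cost 0.0 [[[-16.0, 56.0], [-52.0, 23.0], [-42.0, -42.0]], [[-58.0, 15.0], [24.0, -51.0], [-16.0, -55.0]], [[-14.0, 25.0], [19.0, -47.0], [19.0, 17.0]], [[-54.0, 8.0], [45.0, 28.0], [-23.0, -56.0]]] -> [[-43.0, -48.0], [62.0, 15.0], [45.0, -46.0], [-61.0, -21.0], [39.0, 51.0], [62.0, -17.0]]
```

```bash
cat > rows.py <<'E'
import sys,ast,numpy as np,json
def rows(W,step=7):
    W=np.array(W,float);out=[]
    for a,b in zip(W[:-1],W[1:]):
        n=max(1,int(round(np.linalg.norm(b-a)/step)))
        for i in range(1,n+1):
            X,Y=(a+(b-a)*i/n-W[0])/1000; out.append([round(-.461*X+.887*Y,3),round(.887*X+.461*Y,3)])
    return out
if __name__=="__main__":
    r=rows(ast.literal_eval(sys.argv[1]),float(sys.argv[2])); print(len(r),json.dumps(r))
E
python3 rows.py "[[42,0],[5,20],[-10,42],[-16,56]]" 14; python3 rows.py "[[-16,56],[-52,23],[-42,-42]]" 7
```

```text
6 [[0.012, -0.008], [0.023, -0.016], [0.035, -0.024], [0.048, -0.025], [0.061, -0.027], [0.076, -0.026]]
16 [[-0.002, -0.007], [-0.004, -0.013], [-0.005, -0.02], [-0.007, -0.027], [-0.009, -0.034], [-0.011, -0.04], [-0.013, -0.047], [-0.02, -0.049], [-0.027, -0.052], [-0.033, -0.054], [-0.04, -0.057], [-0.047, -0.059], [-0.054, -0.061], [-0.061, -0.064], [-0.068, -0.066], [-0.075, -0.068]]
```

Emit:
{"api": "send_rows", "payload": {"plan": [{"hand": 0,"offset": [0.012,-0.008,0],"roll": 0},{"hand": 0,"offset": [0.023,-0.016,0],"roll": 0},{"hand": 0,"offset": [0.035,-0.024,0],"roll": 0},{"hand": 0,"offset": [0.048,-0.025,0],"roll": 0},{"hand": 0,"offset": [0.061,-0.027,0],"roll": 0},{"hand": 0,"offset": [0.076,-0.026,0],"roll": 0},{"hand": 0,"offset": [0.076,-0.026,0],"roll": 0}]}}

```text
t: 14.4
position: [0.6141, 0.2671, 0.1217]
eef_rot: [-0.001, 0.768, 0.641, 0.001]
force: [-0.0, 1.0, -1.0]
grip_width: 0.0243
finger_force: 59.6
```

Emit:
{"api": "send_rows", "payload": {"plan": [{"hand": 0,"offset": [-0.002,-0.007,0],"roll": 0},{"hand": 0,"offset": [-0.004,-0.013,0],"roll": 0},{"hand": 0,"offset": [-0.005,-0.02,0],"roll": 0},{"hand": 0,"offset": [-0.007,-0.027,0],"roll": 0},{"hand": 0,"offset": [-0.009,-0.034,0],"roll": 0},{"hand": 0,"offset": [-0.011,-0.04,0],"roll": 0},{"hand": 0,"offset": [-0.013,-0.047,0],"roll": 0},{"hand": 0,"offset": [-0.02,-0.049,0],"roll": 0},{"hand": 0,"offset": [-0.027,-0.052,0],"roll": 0},{"hand": 0,"offset": [-0.033,-0.054,0],"roll": 0},{"hand": 0,"offset": [-0.04,-0.057,0],"roll": 0},{"hand": 0,"offset": [-0.047,-0.059,0],"roll": 0},{"hand": 0,"offset": [-0.054,-0.061,0],"roll": 0},{"hand": 0,"offset": [-0.061,-0.064,0],"roll": 0},{"hand": 0,"offset": [-0.068,-0.066,0],"roll": 0},{"hand": 0,"offset": [-0.075,-0.068,0],"roll": 0},{"hand": 0,"offset": [-0.075,-0.068,0],"roll": 0}]}}

```text
t: 16.1
position: [0.5357, 0.2016, 0.1229]
eef_rot: [0.001, 0.77, 0.639, 0.003]
force: [5.9, 1.9, -0.4]
grip_width: 0.0244
finger_force: 59.3
```

Run:
```python
from h import *
s=st(); looks()
print("tip bowl",B@(np.array(s["position"])[:2]+[-.005,-.006]-BC))
```

```text
t 16.1 p [0.5357 0.2016 0.1229] R [[0.185, 0.983, 0.005], [0.983, -0.185, 0.002], [0.003, 0.004, -1.0]] F [ 5.9  1.9 -0.4] w 0.02437138585059796
scene red0 [(0.6, [28.0, -49.0]), (0.58, [-5.0, -56.0]), (0.52, [-23.0, -45.0])]
scene white0 [(0.67, [59.0, -6.0]), (0.54, [-57.0, -19.0]), (0.43, [35.0, 42.0])]
side red0 [(0.61, [-36.0, -60.0]), (0.57, [-51.0, -28.0]), (0.42, [-5.0, -64.0])]
side white0 [(0.55, [42.0, 38.0]), (0.52, [56.0, -16.0])]
wrist red0 [(0.71, [26.0, -51.0]), (0.7, [3.0, -54.0]), (0.44, [-41.0, -49.0])]
wrist white0 [(0.66, [-65.0, -21.0]), (0.63, [42.0, 42.0]), (0.58, [60.0, -13.0]), (0.27, [-47.0, -20.0])]
tip bowl [-0.04134187 -0.04103296]
```

Emit:
{"api": "send_rows", "payload": {"plan": [{"hand": 0,"offset": [0.007,0.015,0],"roll": 0},{"hand": 0,"offset": [0.015,0.03,0],"roll": 0},{"hand": 0,"offset": [0.022,0.046,0],"roll": 0},{"hand": 0,"offset": [0.022,0.046,-0.035],"roll": 0},{"hand": 0,"offset": [0.022,0.046,-0.07],"roll": 0},{"hand": 0,"offset": [0.022,0.046,-0.07],"roll": 0}]}}

```text
t: 17.15
position: [0.5841, 0.2146, 0.1954]
eef_rot: [0.001, 0.769, 0.639, 0.001]
force: [0.7, -0.1, -1.6]
grip_width: 0.0245
finger_force: 59.7
```

Run:
```python
from h import *
s=st(); looks()
print("tip bowl",B@(np.array(s["position"])[:2]+[-.005,-.006]-BC))
for cam in ("wrist","scene"):
  im=shot(cam,cam+"6")
  for k,v in beads(cam,im).items():
    for a,c in v: print(cam,k,a,(1000*B@(ray(cam,*c,.040)[:2]-BC)).round())
```

```text
t 17.15 p [0.5841 0.2146 0.1954] R [[0.184, 0.983, 0.003], [0.983, -0.184, 0.0], [0.001, 0.003, -1.0]] F [ 0.7 -0.1 -1.6] w 0.024485139127345436
scene red0 [(0.69, [-33.0, -44.0]), (0.63, [-1.0, -54.0]), (0.62, [28.0, -50.0])]
scene white0 [(0.69, [61.0, -2.0]), (0.63, [-58.0, -17.0])]
side red0 [(0.62, [1.0, -62.0])]
side white0 [(0.56, [49.0, -18.0]), (0.56, [38.0, 44.0])]
wrist red0 [(0.71, [-28.0, -53.0]), (0.57, [-6.0, -61.0])]
wrist white0 [(0.76, [-61.0, -17.0]), (0.6, [60.0, -11.0])]
tip bowl [-0.0112029 -0.0009696]
wrist red 675 [-26. -54.]
wrist white 111786 [11. 23.]
wrist white 406 [45. 47.]
wrist white 176 [-52. -22.]
wrist white 183 [ 54. -11.]
wrist white 2000 [  91. -193.]
wrist white 277 [   5. -340.]
wrist white 124 [ 254. -203.]
wrist yellow 883 [118.  -8.]
scene red 309 [ 13. -53.]
scene red 122 [-36. -45.]
scene white 965 [  101. -1482.]
scene yellow 342 [   5. -238.]
scene yellow 145 [ 669. -242.]
scene yellow 331 [ 609. -149.]
scene yellow 267 [ 99. -26.]
```

```bash
cat > run.py <<'E'
from plan import *
import sys
b=np.array([[-31,-52],[-1,-59],[29,-53],[-60,-18],[41,44],[61,-8]],float)
beam(b,3,seed=int(sys.argv[1]))
E
for k in 1 2 3 4; do timeout 280 python3 run.py $k |head -2 & done; wait
```

```text
none 34.31958161491133 [[[-53.0, 19.0], [-42.0, -24.0], [-22.0, -56.0]], [[-17.0, 48.0], [14.0, -13.0], [14.0, -13.0]], [[-27.0, -29.0], [-48.0, 11.0], [-14.0, -58.0]]]
none 34.505850831669505 [[[32.0, 15.0], [-52.0, -13.0], [-19.0, -55.0]], [[-7.0, -8.0], [27.0, 16.0], [27.0, 16.0]], [[-26.0, 51.0], [-8.0, 58.0], [-15.0, -50.0]]]
none 33.85201516019746 [[[-23.0, 46.0], [23.0, -53.0], [50.0, -29.0]], [[-46.0, 35.0], [-32.0, 37.0], [-52.0, -14.0]], [[-21.0, 4.0], [-25.0, 52.0], [-58.0, -15.0]]]
none 34.11000213543223 [[[-58.0, 11.0], [-27.0, -55.0], [-27.0, -55.0]], [[12.0, 26.0], [-9.0, 58.0], [-6.0, 59.0]], [[20.0, 20.0], [4.0, 51.0], [-20.0, -49.0]]]
```

```bash
sed -i 's/r=rmax\*np.sqrt(g.random((N,3))); a=2\*np.pi\*g.random((N,3)); W=np.stack(\[r\*np.cos(a),r\*np.sin(a)\],-1)/W=local(g,P0,rmax)/; s/short=.*$/pass/' plan.py
cat >> plan.py <<'E'
def local(g,P0,rmax,K=4):
    N=len(P0); c=P0[np.arange(N),g.integers(0,6,N)]; W=[]
    for k in range(K):
        a=2*np.pi*g.random(N); r=g.uniform(25,30,N) if k==0 else g.uniform(8,60,N)
        c=c+np.stack([r*np.cos(a),r*np.sin(a)],-1); L=np.linalg.norm(c,axis=-1,keepdims=True); c=c*np.minimum(1,rmax/L); W.append(c)
    return np.stack(W,1)
E
cat > run.py <<'E'
from plan import *
import sys
b=np.array([[-31,-52],[-1,-59],[29,-53],[-60,-18],[40,42],[61,-8]],float)
beam(b,3,N=9000,rmax=66,seed=int(sys.argv[1]))
E
nproc; time (for k in 1 2 3 4; do timeout 500 python3 run.py $k |head -2 & done; wait)
```

```text
4
ok 0.9166666666666666 cost 0.0 [[[-40.0, 2.0], [-65.0, -14.0], [-61.0, -26.0], [-19.0, -63.0]], [[5.0, 54.0], [16.0, 64.0], [28.0, 60.0], [7.0, 10.0]], [[47.0, 46.0], [36.0, 55.0], [28.0, 60.0], [20.0, 18.0]]] -> [[26.0, -58.0], [51.0, -38.0], [63.0, -9.0], [-5.0, -64.0], [33.0, -0.0], [60.0, 23.0]]
ok 0.75 cost 3.7 [[[-51.0, 7.0], [-61.0, -19.0], [-35.0, -43.0], [-37.0, -54.0]], [[20.0, 58.0], [26.0, 61.0], [37.0, 55.0], [50.0, 43.0]], [[18.0, 49.0], [29.0, 59.0], [30.0, 10.0], [65.0, -11.0]]] -> [[4.0, -64.0], [34.0, -54.0], [56.0, -31.0], [-27.0, -58.0], [28.0, -15.0], [62.0, 17.0]]
ok 0.625 cost 0.0 [[[21.0, 63.0], [57.0, 34.0], [66.0, -6.0], [63.0, 7.0]], [[14.0, 4.0], [11.0, 12.0], [32.0, 55.0], [38.0, -3.0]], [[48.0, -5.0], [1.0, -9.0], [4.0, 43.0], [12.0, 51.0]]] -> [[-33.0, -52.0], [-2.0, -60.0], [30.0, -57.0], [-60.0, -18.0], [12.0, -30.0], [54.0, -34.0]]
ok 0.4583333333333333 cost 0.0 [[[23.0, 62.0], [53.0, 37.0], [52.0, 1.0], [65.0, 13.0]], [[-42.0, 2.0], [-61.0, -24.0], [-60.0, -27.0], [-35.0, -56.0]], [[-37.0, -46.0], [-25.0, -61.0], [-23.0, -62.0], [-49.0, -44.0]]] -
[... 537 characters left out ...]
], [-64.0, -15.0]]] -> [[24.0, -59.0], [50.0, -40.0], [63.0, -11.0], [-8.0, -64.0], [32.0, -3.0], [61.0, 21.0]]
ok 0.5416666666666666 cost 1.9 [[[21.0, 63.0], [48.0, 46.0], [46.0, -3.0], [7.0, 15.0]], [[63.0, 8.0], [66.0, 6.0], [23.0, -8.0], [-15.0, 33.0]]] -> [[-32.0, -52.0], [-1.0, -60.0], [30.0, -53.0], [-60.0, -18.0], [3.0, -18.0], [61.0, -19.0]]
ok 0.5416666666666666 cost 0.0 [[[21.0, 63.0], [48.0, 46.0], [46.0, -3.0], [7.0, 15.0]], [[-3.0, 8.0], [51.0, -10.0], [64.0, -17.0], [53.0, 40.0]], [[-37.0, -5.0], [-48.0, 33.0], [-49.0, 44.0], [-36.0, 44.0]]] -> [[-34.0, -51.0], [-3.0, -61.0], [29.0, -56.0], [-60.0, -18.0], [16.0, -22.0], [53.0, -36.0]]
real	0m18.264s
user	1m7.356s
sys	0m0.111s
```

```bash
python3 rows.py "[[-11,-1],[8,56]]" 20; python3 rows.py "[[8,56],[21,62],[36,54],[48,44],[46,8]]" 7
```

```text
3 [[0.014, 0.014], [0.028, 0.029], [0.042, 0.043]]
11 [[-0.0, 0.007], [-0.001, 0.014], [-0.008, 0.019], [-0.015, 0.024], [-0.022, 0.027], [-0.029, 0.03], [-0.035, 0.026], [-0.041, 0.023], [-0.048, 0.019], [-0.054, 0.015], [-0.06, 0.012]]
```

Emit:
{"api": "send_rows", "payload": {"plan": [{"hand": 0,"offset": [0.014,0.014,0],"roll": 0},{"hand": 0,"offset": [0.028,0.029,0],"roll": 0},{"hand": 0,"offset": [0.042,0.043,0],"roll": 0},{"hand": 0,"offset": [0.042,0.043,0.03],"roll": 0},{"hand": 0,"offset": [0.042,0.043,0.06],"roll": 0},{"hand": 0,"offset": [0.042,0.043,0.07],"roll": 0},{"hand": 0,"offset": [0.042,0.043,0.07],"roll": 0},{"hand": 0,"offset": [0.042,0.05,0.07],"roll": 0},{"hand": 0,"offset": [0.041,0.057,0.07],"roll": 0},{"hand": 0,"offset": [0.034,0.062,0.07],"roll": 0},{"hand": 0,"offset": [0.027,0.067,0.07],"roll": 0},{"hand": 0,"offset": [0.02,0.07,0.07],"roll": 0},{"hand": 0,"offset": [0.013,0.073,0.07],"roll": 0},{"hand": 0,"offset": [0.007,0.069,0.07],"roll": 0},{"hand": 0,"offset": [0.001,0.066,0.07],"roll": 0},{"hand": 0,"offset": [-0.006,0.062,0.07],"roll": 0},{"hand": 0,"offset": [-0.012,0.058,0.07],"roll": 0},{"hand": 0,"offset": [-0.018,0.055,0.07],"roll": 0},{"hand": 0,"offset": [-0.018,0.055,0.07],"roll": 0}]}}

```text
t: 19.6
position: [0.6333, 0.1868, 0.1221]
eef_rot: [0.0, 0.769, 0.639, 0.0]
force: [0.6, 1.0, -2.2]
grip_width: 0.0243
finger_force: 59.7
```

Run:
```python
from h import *
s=st(); looks()
print("tip bowl",B@(np.array(s["position"])[:2]+[-.005,-.006]-BC))
im=shot("wrist","wrist7"); cv2.imwrite("pics/w7.png",cv2.resize(im[40:330,120:400],None,fx=2,fy=2)[:,:,::-1])
```

```text
t 19.6 p [0.6333 0.1868 0.1221] R [[0.183, 0.983, 0.001], [0.983, -0.183, 0.0], [0.0, 0.001, -1.0]] F [ 0.6  1.  -2.2] w 0.024295260932078854
scene red0 [(0.6, [-32.0, -43.0]), (0.53, [-8.0, -59.0])]
scene white0 [(0.59, [-61.0, -16.0])]
side red0 [(0.57, [-35.0, -55.0])]
side white0 []
wrist red0 [(0.8, [22.0, -51.0]), (0.65, [0.0, -55.0]), (0.61, [-28.0, -49.0])]
wrist white0 [(0.96, [-61.0, -15.0]), (0.76, [40.0, -31.0]), (0.63, [43.0, -4.0])]
tip bowl [0.04471099 0.00737982]
```

View pics/w7.png

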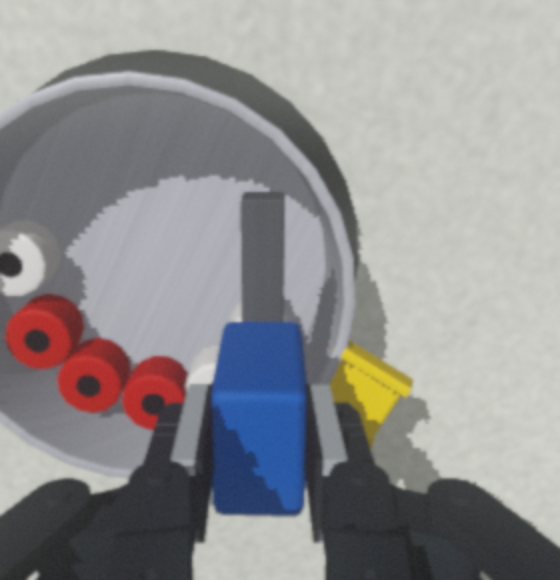

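The crop shows W1 at (22,262) beside a row of three reds at (40,335), (92,383) and (153,400). W2 and W3 are partly hidden behind the handle. I'll back off and lift for a clear look.

Emit:
{"api": "send_rows", "payload": {"plan": [{"hand": 0,"offset": [0.009,-0.008,0],"roll": 0},{"hand": 0,"offset": [0.018,-0.016,0],"roll": 0},{"hand": 0,"offset": [0.028,-0.025,0],"roll": 0},{"hand": 0,"offset": [0.028,-0.025,-0.035],"roll": 0},{"hand": 0,"offset": [0.045,-0.06,-0.07],"roll": 0},{"hand": 0,"offset": [0.055,-0.08,-0.07],"roll": 0},{"hand": 0,"offset": [0.055,-0.08,-0.07],"roll": 0}]}}

```text
t: 20.8
position: [0.5611, 0.2621, 0.1934]
eef_rot: [-0.001, 0.767, 0.642, 0.001]
force: [0.3, 0.5, -2.3]
grip_width: 0.0242
finger_force: 59.9
```

Run:
```python
from h import *
s=st(); looks()
print("tip bowl",B@(np.array(s["position"])[:2]+[-.005,-.006]-BC))
```

```text
t 20.8 p [0.5611 0.2621 0.1934] R [[0.175, 0.985, 0.0], [0.985, -0.175, 0.004], [0.004, -0.001, -1.0]] F [ 0.3  0.5 -2.3] w 0.02420992781149605
scene red0 [(0.74, [-36.0, -45.0]), (0.65, [-7.0, -55.0]), (0.59, [24.0, -51.0]), (0.59, [-54.0, 39.0])]
scene white0 [(0.72, [-56.0, -15.0]), (0.51, [51.0, 2.0]), (0.43, [53.0, -36.0])]
side red0 [(0.68, [21.0, -59.0]), (0.52, [-33.0, -53.0]), (0.41, [-8.0, -65.0])]
side white0 [(0.63, [45.0, -40.0]), (0.56, [43.0, -14.0])]
wrist red0 [(0.74, [-52.0, 33.0]), (0.61, [-44.0, -49.0])]
wrist white0 [(0.64, [54.0, -6.0]), (0.61, [51.0, -31.0])]
tip bowl [-0.0585637   0.02232427]
```

```bash
cat > run.py <<'E'
from plan import *
import sys
b=np.array([[-35,-50],[-5,-59],[23,-55],[-58,-17],[49,-5],[51,-35]],float)
beam(b,2,N=9000,rmax=65,seed=int(sys.argv[1]))
E
for k in 1 2 3 4; do timeout 500 python3 run.py $k |head -2 & done; wait
```

```text
ok 1.0 cost 0.0 [[[62.0, 18.0], [57.0, 11.0], [59.0, 27.0], [41.0, -4.0]], [[-29.0, -13.0], [-42.0, 2.0], [-60.0, -9.0], [-50.0, -41.0]]] -> [[-3.0, -64.0], [28.0, -58.0], [52.0, -37.0], [-33.0, -55.0], [25.0, -20.0], [64.0, -7.0]]
ok 0.9583333333333334 cost 0.0 [[[36.0, 19.0], [49.0, 17.0], [64.0, 12.0], [20.0, -19.0]], [[-21.0, -23.0], [-11.0, 7.0], [42.0, 13.0], [35.0, 9.0]]] -> [[-38.0, -49.0], [-9.0, -63.0], [25.0, -59.0], [-58.0, -17.0], [4.0, -34.0], [51.0, -39.0]]
ok 1.0 cost 0.0 [[[63.0, 17.0], [65.0, 5.0], [49.0, 5.0], [59.0, -7.0]], [[26.0, 16.0], [33.0, -18.0], [48.0, 4.0], [63.0, 16.0]]] -> [[-37.0, -49.0], [-7.0, -60.0], [25.0, -59.0], [-58.0, -17.0], [14.0, -29.0], [51.0, -38.0]]
ok 1.0 cost 0.0 [[[-29.0, -22.0], [-9.0, -61.0], [32.0, -49.0], [56.0, -33.0]], [[3.0, 35.0], [-7.0, 51.0], [2.0, 41.0], [14.0, 32.0]]] -> [[-39.0, -50.0], [63.0, -12.0], [61.0, 20.0], [-58.0, -17.0], [29.0, 15.0], [44.0, 47.0]]
ok 1.0 cost 0.0 [[[63.0, 16.0], [59.0, 27.0], [65.0, 3.0], [26.0, 3.0]], [[48.0, 1.0], [40.0, -4.0], [24.0, -3.0], [32.0, -28.0]]] -> [[-37.0, -49.0], [-7.0, -60.0], [25.0, -59.0], [-58.0, -17.0], [10.0, -31.0], [52.0, -38.0]]
ok 1.0 cost 0.0 [[[63.0, 16.0], [59.0, 27.0], [65.0, 3.0], [26.0, 3.0]], [[40.0, 5.0], [17.0, 14.0], [36.0, -2.0], [21.0, -15.0]]] -> [[-37.0, -49.0], [-7.0, -61.0], [26.0, -59.0], [-58.0, -17.0], [7.0, -33.0], [52.0, -38.0]]
ok 1.0 cost 0.0 [[[62.0, 20.0], [65.0, 5.0], [64.0, 12.0], [19.0, -16.0]], [[-18.0, -23.0], [-24.0, 12.0], [-5.0, 23.0], [28.0, -11.0]]] -> [[-37.0, -49.0], [-8.0, -62.0], [26.0, -59.0], [-58.0, -17.0], [6.0, -33.0], [52.0, -38.0]]
ok 1.0 cost 0.0 [[[62.0, 20.0], [65.0, 5.0], [64.0, 12.0], [19.0, -16.0]], [[-38.0, 4.0], [-40.0, 52.0], [-42.0, 50.0], [-45.0, 47.0]]] -> [[-37.0, -49.0], [-8.0, -62.0], [26.0, -59.0], [-58.0, -17.0], [6.0, -33.0], [52.0, -38.0]]
```

```bash
python3 - <<'E'
from h import *
s=st(); print("tip bowl",B@(np.array(s["position"])[:2]+[-.005,-.006]-BC))
E
python3 rows.py "[[-51,20],[52,30]]" 30; python3 rows.py "[[52,30],[63,17],[65,6],[30,-8]]" 7
```

```text
t 21.25 p [0.5651 0.2551 0.191 ] R [[0.184, 0.983, -0.001], [0.983, -0.184, -0.001], [-0.001, -0.001, -1.0]] F [-0.1  0.2 -2.2] w 0.024501867141040346
tip bowl [-0.0510242   0.01922761]
3 [[-0.013, 0.032], [-0.026, 0.064], [-0.039, 0.096]]
9 [[-0.008, 0.002], [-0.017, 0.004], [-0.022, 0.002], [-0.027, 0.0], [-0.027, -0.007], [-0.026, -0.015], [-0.025, -0.022], [-0.024, -0.03], [-0.024, -0.037]]
```

It settles at (-51,19), as commanded. Next is the push.

Emit:
{"api": "send_rows", "payload": {"plan": [{"hand": 0,"offset": [-0.013,0.032,0],"roll": 0},{"hand": 0,"offset": [-0.026,0.064,0],"roll": 0},{"hand": 0,"offset": [-0.039,0.096,0],"roll": 0},{"hand": 0,"offset": [-0.039,0.096,0.01],"roll": 0},{"hand": 0,"offset": [-0.039,0.096,0.04],"roll": 0},{"hand": 0,"offset": [-0.039,0.096,0.068],"roll": 0},{"hand": 0,"offset": [-0.039,0.096,0.07],"roll": 0},{"hand": 0,"offset": [-0.047,0.098,0.07],"roll": 0},{"hand": 0,"offset": [-0.056,0.1,0.07],"roll": 0},{"hand": 0,"offset": [-0.061,0.098,0.07],"roll": 0},{"hand": 0,"offset": [-0.066,0.096,0.07],"roll": 0},{"hand": 0,"offset": [-0.066,0.089,0.07],"roll": 0},{"hand": 0,"offset": [-0.065,0.081,0.07],"roll": 0},{"hand": 0,"offset": [-0.064,0.074,0.07],"roll": 0},{"hand": 0,"offset": [-0.063,0.066,0.07],"roll": 0},{"hand": 0,"offset": [-0.063,0.059,0.07],"roll": 0},{"hand": 0,"offset": [-0.063,0.059,0.07],"roll": 0}]}}

```text
t: 22.95
position: [0.6095, 0.1838, 0.1213]
eef_rot: [-0.001, 0.769, 0.64, -0.001]
force: [-0.8, 0.3, -1.4]
grip_width: 0.0239
finger_force: 60.0
```

Emit:
{"api": "send_rows", "payload": {"plan": [{"hand": 0,"offset": [0.015,0.005,0],"roll": 0},{"hand": 0,"offset": [0.03,0.0,-0.02],"roll": 0},{"hand": 0,"offset": [0.05,-0.03,-0.06],"roll": 0},{"hand": 0,"offset": [0.06,-0.06,-0.07],"roll": 0},{"hand": 0,"offset": [0.062,-0.064,-0.07],"roll": 0},{"hand": 0,"offset": [0.062,-0.064,-0.07],"roll": 0},{"hand": 0,"offset": [0.062,-0.064,-0.07],"roll": 0}]}}

```text
t: 23.65
position: [0.5602, 0.2544, 0.191]
eef_rot: [0.0, 0.769, 0.639, -0.001]
force: [0.3, -0.1, -1.4]
grip_width: 0.024
finger_force: 60.0
```

Run:
```python
from h import *
s=st(); looks()
print("tip bowl",B@(np.array(s["position"])[:2]+[-.005,-.006]-BC))
shot("scene","s8");shot("side","d8")
```

```text
t 23.65 p [0.5602 0.2544 0.191 ] R [[0.184, 0.983, -0.0], [0.983, -0.184, -0.001], [-0.001, -0.0, -1.0]] F [ 0.3 -0.1 -1.4] w 0.02396120472578077
scene red0 [(0.75, [-37.0, -44.0]), (0.64, [-11.0, -58.0]), (0.5, [18.0, -16.0]), (0.46, [18.0, -56.0])]
scene white0 [(0.74, [-59.0, -15.0]), (0.62, [20.0, -14.0]), (0.56, [50.0, -37.0])]
side red0 [(0.74, [-28.0, 7.0]), (0.61, [15.0, -66.0]), (0.59, [-13.0, -62.0]), (0.44, [-40.0, -52.0])]
side white0 [(0.52, [-52.0, -24.0]), (0.51, [192.0, -103.0]), (0.45, [21.0, -28.0])]
wrist red0 [(0.71, [-48.0, -52.0])]
wrist white0 [(0.76, [21.0, -20.0]), (0.75, [-65.0, -17.0]), (0.66, [47.0, -34.0])]
tip bowl [-0.05450441  0.01561345]
```

```bash
python3 rows.py "[[-54,16],[46,4],[40,-9],[24,-17]]" 10
```

```text
13 [[-0.006, 0.008], [-0.011, 0.017], [-0.017, 0.025], [-0.023, 0.033], [-0.028, 0.042], [-0.034, 0.05], [-0.04, 0.058], [-0.045, 0.067], [-0.051, 0.075], [-0.057, 0.083], [-0.066, 0.072], [-0.065, 0.063], [-0.065, 0.054]]
```

Emit:
{"api": "send_rows", "payload": {"plan": [{"hand": 0,"offset": [-0.017,0.025,0],"roll": 0},{"hand": 0,"offset": [-0.034,0.05,0],"roll": 0},{"hand": 0,"offset": [-0.057,0.083,0],"roll": 0},{"hand": 0,"offset": [-0.057,0.083,0.01],"roll": 0},{"hand": 0,"offset": [-0.057,0.083,0.04],"roll": 0},{"hand": 0,"offset": [-0.057,0.083,0.068],"roll": 0},{"hand": 0,"offset": [-0.057,0.083,0.07],"roll": 0},{"hand": 0,"offset": [-0.062,0.077,0.07],"roll": 0},{"hand": 0,"offset": [-0.066,0.072,0.07],"roll": 0},{"hand": 0,"offset": [-0.066,0.067,0.07],"roll": 0},{"hand": 0,"offset": [-0.065,0.06,0.07],"roll": 0},{"hand": 0,"offset": [-0.065,0.054,0.07],"roll": 0},{"hand": 0,"offset": [-0.065,0.054,0.07],"roll": 0}]}}

```text
t: 25.5
position: [0.6, 0.1831, 0.1221]
eef_rot: [-0.0, 0.769, 0.64, 0.0]
force: [-0.3, 0.6, -3.3]
grip_width: 0.0246
finger_force: 60.1
```

Emit:
{"api": "send_rows", "payload": {"plan": [{"hand": 0,"offset": [0.015,0.01,0],"roll": 0},{"hand": 0,"offset": [0.03,0.01,-0.02],"roll": 0},{"hand": 0,"offset": [0.05,-0.02,-0.06],"roll": 0},{"hand": 0,"offset": [0.06,-0.045,-0.07],"roll": 0},{"hand": 0,"offset": [0.065,-0.054,-0.07],"roll": 0},{"hand": 0,"offset": [0.065,-0.054,-0.07],"roll": 0},{"hand": 0,"offset": [0.065,-0.054,-0.07],"roll": 0}]}}

```text
t: 26.2
position: [0.5601, 0.2545, 0.1909]
eef_rot: [0.0, 0.769, 0.639, -0.001]
force: [-1.1, -0.5, -1.9]
grip_width: 0.0243
finger_force: 60.1
```

Run:
```python
from h import *
s=st(); looks()
a=shot("scene","s9");b=shot("side","d9")
out=[]
for n,im in (("scene",a),("side",b)):
    u,v=proj(n,np.r_[BC,.04]).astype(int); print(n,u-55,v-55)
    out.append(cv2.resize(im[v-55:v+55,u-55:u+55],(400,400),interpolation=cv2.INTER_CUBIC))
cv2.imwrite("pics/b9.png",np.hstack(out)[:,:,::-1])
```

```text
t 26.2 p [0.5601 0.2545 0.1909] R [[0.184, 0.983, -0.0], [0.983, -0.184, -0.001], [-0.001, -0.0, -1.0]] F [-1.1 -0.5 -1.9] w 0.02429427219207338
scene red0 [(0.72, [-39.0, -42.0]), (0.58, [-12.0, -56.0]), (0.49, [-4.0, -266.0]), (0.45, [21.0, -57.0])]
scene white0 [(0.75, [11.0, -22.0]), (0.65, [52.0, -39.0]), (0.45, [-57.0, -12.0])]
side red0 []
side white0 [(0.67, [13.0, -32.0]), (0.54, [173.0, -409.0]), (0.48, [42.0, -49.0]), (0.38, [-49.0, -20.0])]
wrist red0 [(0.62, [-48.0, -51.0])]
wrist white0 [(0.73, [14.0, -25.0]), (0.66, [-63.0, -15.0]), (0.58, [49.0, -33.0])]
scene 239 202
side 149 188
```

View pics/b9.png

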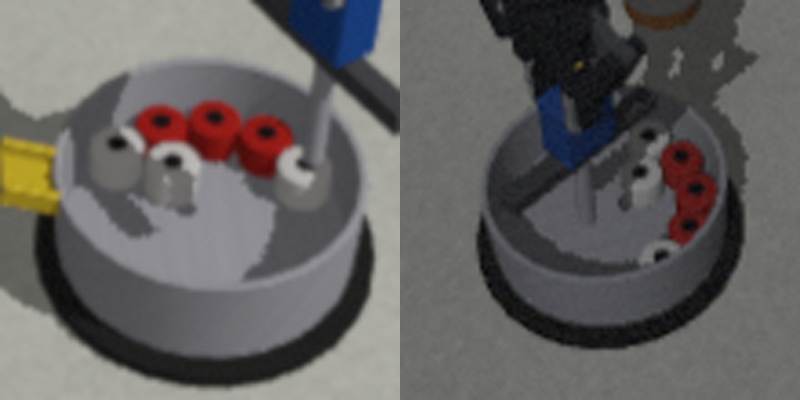

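The scene crop shows the hole centres of the whites at (117,143), (172,160) and (307,158), and of the reds at (160,122), (214,118) and (265,132). I'll work out the distances.

Run:
```python
from h import *
s=[(160,122),(214,118),(265,132),(117,143),(172,160),(307,158)];d=[(682,157),(697,188),(689,226),(648,137),(641,173),(661,255)]
A=np.array([1000*B@(ray("scene",239+u*.275,202+v*.275,.042)[:2]-BC) for u,v in s])
D=np.array([1000*B@(ray("side",149+(u-400)*.275,188+v*.275,.042)[:2]-BC) for u,v in d])
for P in (A,D): print(P.round().tolist()); print(np.linalg.norm(P[:3,None]-P[None,3:],axis=-1).round())
```

```text
[[18.0, -62.0], [-15.0, -64.0], [-43.0, -50.0], [44.0, -47.0], [14.0, -31.0], [-64.0, -28.0]]
[[31. 31. 88.]
 [62. 43. 61.]
 [88. 60. 30.]]
[[18.0, -66.0], [-13.0, -68.0], [-43.0, -52.0], [44.0, -48.0], [14.0, -33.0], [-59.0, -26.0]]
[[32. 33. 86.]
 [60. 43. 62.]
 [87. 59. 31.]]
```

All beads have an opposite-colour neighbour at 43 mm or less, and both views agree. Now I'll return the rod.

Emit:
{"api": "send_rows", "payload": {"plan": [{"hand": 0,"offset": [0,0,-0.03],"roll": 0},{"hand": 0,"offset": [0,0,-0.062],"roll": 0},{"hand": 0,"offset": [-0.03,0.001,-0.062],"roll": 0},{"hand": 0,"offset": [-0.075,0.002,-0.062],"roll": 0},{"hand": 0,"offset": [-0.12,0.004,-0.062],"roll": 0},{"hand": 0,"offset": [-0.165,0.005,-0.062],"roll": 0},{"hand": 0,"offset": [-0.21,0.006,-0.062],"roll": 0},{"hand": 0,"offset": [-0.255,0.008,-0.062],"roll": 0},{"hand": 0,"offset": [-0.3,0.009,-0.062],"roll": 0},{"hand": 0,"offset": [-0.345,0.01,-0.062],"roll": 0},{"hand": 0,"offset": [-0.39,0.012,-0.062],"roll": 0},{"hand": 0,"offset": [-0.43,0.013,-0.062],"roll": 0},{"hand": 0,"offset": [-0.465,0.014,-0.062],"roll": 0},{"hand": 0,"offset": [-0.49,0.015,-0.062],"roll": 0},{"hand": 0,"offset": [-0.501,0.015,-0.062],"roll": 0},{"hand": 0,"offset": [-0.501,0.015,-0.062],"roll": 0},{"hand": 0,"offset": [-0.501,0.015,-0.062],"roll": 0},{"hand": 0,"offset": [-0.501,0.015,-0.062],"roll": 0}]}}

```text
t: 28.55
position: [0.4836, -0.2372, 0.2535]
eef_rot: [-0.0, 0.768, 0.64, 0.0]
force: [-0.0, 0.6, -1.6]
grip_width: 0.0244
finger_force: 60.1
```

Run:
```python
from h import *
s=st(); a=shot("scene","s10");b=shot("side","d10")
old={"scene":cv2.imread("pics/s2.png"),"side":cv2.imread("pics/d2.png")}
p=np.array([.4833,-.2396,.2546])
for n,im in (("scene",a),("side",b)):
    u,v=proj(n,p-[0,0,.05]).astype(int)
    f=lambda x:cv2.cvtColor(x[v-10:v+20,u-20:u+20],cv2.COLOR_BGR2GRAY).astype(np.float32)
    print(n,cv2.phaseCorrelate(f(old[n]),f(np.ascontiguousarray(im[:,:,::-1]))))
```

```text
t 28.55 p [ 0.4836 -0.2372  0.2535] R [[0.18, 0.984, 0.0], [0.984, -0.18, 0.001], [0.001, -0.0, -1.0]] F [-0.   0.6 -1.6] w 0.024398592349351246
scene ((-0.6192632808261145, 0.8579863574875652), 0.8887885256608328)
side ((-1.2804190354852523, -0.25721463566081937), 0.9494436415036519)
```

Emit:
{"api": "send_rows", "payload": {"plan": [{"hand": 0,"offset": [0,0,0.03],"roll": 0},{"hand": 0,"offset": [0,0,0.055],"roll": 0},{"hand": 0,"offset": [0,0,0.08],"roll": 0},{"hand": 0,"offset": [0,0,0.1],"roll": 0},{"hand": 0,"offset": [0,0,0.115],"roll": 0},{"hand": 0,"offset": [0,0,0.128],"roll": 0},{"hand": 0,"offset": [0,0,0.134],"roll": 0},{"hand": 0,"offset": [0,0,0.138],"roll": 0},{"hand": 0,"offset": [0,0,0.138],"roll": 0},{"hand": 0,"offset": [0,0,0.138],"roll": 0}]}}

```text
t: 29.65
position: [0.4836, -0.2395, 0.1166]
eef_rot: [0.001, 0.769, 0.639, 0.0]
force: [-0.7, 1.4, 1.6]
grip_width: 0.0244
finger_force: 60.6
```

Run:
```python
from h import *
st(); b=shot("side","d11"); o=cv2.imread("pics/d1.png"); a=shot("scene","s11"); o2=cv2.imread("pics/s0.png")
# compare to the initial hanging pictures: cross-bar / rod region
for n,im,old in(("side",b,o),("scene",a,o2)):
    u,v=proj(n,np.array([.482,-.238,.11])).astype(int)
    t=old[v-10:v+10,u-14:u+14]; w=np.ascontiguousarray(im[v-22:v+22,u-26:u+26,::-1])
    r=cv2.matchTemplate(w,t,cv2.TM_CCOEFF_NORMED); m=cv2.minMaxLoc(r); print(n,m[1],np.array(m[3])-12)
```

```text
t 29.65 p [ 0.4836 -0.2395  0.1166] R [[0.183, 0.983, 0.001], [0.983, -0.183, -0.0], [0.0, 0.001, -1.0]] F [-0.7  1.4  1.6] w 0.024421863631040316
side 0.8845557570457458 [-1  0]
scene 0.8282114863395691 [0 1]
```

It is seated: the force offloaded and the images match the starting ones within 1 px. Releasing.

Emit:
{"api": "send_rows", "payload": {"plan": [{"hand": 0.05,"offset": [0,0,0],"roll": 0},{"hand": 0.05,"offset": [0,0,0],"roll": 0},{"hand": 0.06,"offset": [0,0,0],"roll": 0},{"hand": 0.06,"offset": [0,0,0],"roll": 0},{"hand": 0.06,"offset": [0,0,0],"roll": 0},{"hand": 0.06,"offset": [0,0,-0.02],"roll": 0},{"hand": 0.06,"offset": [0,0,-0.05],"roll": 0},{"hand": 0.06,"offset": [0,0,-0.09],"roll": 0},{"hand": 0.06,"offset": [0,0,-0.13],"roll": 0},{"hand": 0.06,"offset": [0,0,-0.16],"roll": 0},{"hand": 0.06,"offset": [0,0,-0.16],"roll": 0},{"hand": 0.06,"offset": [0,0,-0.16],"roll": 0},{"hand": 0.06,"offset": [0,0,-0.16],"roll": 0}]}}

```text
t: 31.05
position: [0.482, -0.2391, 0.2743]
eef_rot: [-0.001, 0.769, 0.639, -0.001]
force: [0.8, 1.0, -0.8]
grip_width: 0.06
finger_force: 0.0
```

Run:
```python
from h import *
st(); b=shot("side","d12"); o=cv2.imread("pics/d1.png"); a=shot("scene","s12"); o2=cv2.imread("pics/s0.png"); w=shot("wrist","w12"); ow=cv2.imread("pics/w1.png")
for n,im,old in(("side",b,o),("scene",a,o2)):
    u,v=proj(n,np.array([.482,-.238,.12])).astype(int)
    t=old[v-16:v+10,u-14:u+14]; r=cv2.matchTemplate(np.ascontiguousarray(im[v-28:v+22,u-26:u+26,::-1]),t,cv2.TM_CCOEFF_NORMED); m=cv2.minMaxLoc(r); print(n,m[1],np.array(m[3])-12)
find("wrist",["rod_grip"],1); find("side",["rod_grip"],1)
looks()
```

```text
t 31.05 p [ 0.482  -0.2391  0.2743] R [[0.183, 0.983, -0.002], [0.983, -0.183, 0.001], [0.0, -0.002, -1.0]] F [ 0.8  1.  -0.8] w 0.06000165240230941
side 0.8692045211791992 [-1  0]
scene 0.8109692335128784 [-1  0]
wrist rod_grip 0.86 [ 0.49  -0.235  0.149]
side rod_grip 0.74 [ 0.484 -0.233  0.119]
scene red0 [(0.66, [-36.0, -39.0]), (0.56, [19.0, -56.0]), (0.52, [-13.0, -56.0])]
scene white0 [(0.63, [52.0, -38.0]), (0.63, [10.0, -24.0]), (0.55, [-59.0, -17.0])]
side red0 [(0.66, [19.0, -65.0]), (0.47, [-14.0, -62.0])]
side white0 [(0.49, [44.0, -49.0]), (0.45, [13.0, -35.0]), (0.41, [-51.0, -25.0])]
wrist red0 []
wrist white0 []
```

Run:
```python
import cv2,numpy as np
for f in("w1","w12"):
    im=cv2.imread(f"pics/{f}.png");h=cv2.cvtColor(im,cv2.COLOR_BGR2HSV)
    m=((h[...,0]>105)&(h[...,0]<130)&(h[...,1]>120)).astype(np.uint8)
    n,_,s,c=cv2.connectedComponentsWithStats(m); i=1+s[1:,4].argmax(); p=np.argwhere(_==i)
    print(f,s[i],c[i],cv2.minAreaRect(p[:,::-1].astype(np.float32)))
    g=(im.max(2)<62)[105:235,235:262]; r=np.argwhere(g); print("dark bar mean col by rows",[(k,round(r[r[:,0]//20==k,1].mean()+235,1)) for k in range(6) if (r[:,0]//20==k).any()])
```

```text
w1 [ 236  157   25   45 1042] [248.30806142 179.07773512] ((248.33517456054688, 178.9445037841797), (23.58690071105957, 44.50862121582031), 1.9091522693634033)
dark bar mean col by rows [(4, np.float64(250.5)), (5, np.float64(251.0))]
w12 [ 241  151   24   45 1028] [252.31128405 172.82879377] ((252.5, 173.0), (44.0, 23.0), 90.0)
dark bar mean col by rows [(4, np.float64(255.4))]
```

```bash
python3 -c "
from rig import close_job
print(close_job())"
```

```text
the job is handed in; nothing more can be done
None
```

The rod made its full clockwise turn and I kept stirring until every bead had one of the other colour within about 43 mm (limit 52 mm, by camera estimate). The rod is back in the fork and released, and the job was handed in at about 31 s; no verdict came back, and the final hang was checked only by comparing images.

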